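# Knock the jammed paver out of its carrier and lay it in the sample panel

## Robot

A 6-joint arm with a two-finger parallel gripper is mounted at the origin on a cart in front of the work surface, level with it; the furniture and walls round the work are solid. World frame = base frame: x ahead of the robot, y to its left, z up, the work surface at z = 0. Lengths are in mm, angles in degrees, forces in N, time in s.
With the tool pointing down it reaches from about 350 to 850 mm from the base axis. Payload 8.1 kg.
Tool frame: the origin (TCP) lies midway between the tips of the shut fingers; the grasp point (between the pads) lies 19 mm behind it; z points along the fingers, y is the direction in which the jaws open and shut (so a half turn about z gives the same grasp; the last joint's range is limited). The gripper opens to 85 mm and grips with 20 to 120 N. Pads are 22 mm wide; open, the fingers measure 114 mm over their backs; the gripper's body (76 mm by 85 mm) begins 54 mm behind the grasp point. The pads swing forward as they close: fully open they stand 13 mm farther back than shut.
Start: joints at [-73.247, 7.471, 85.268, -0, 87.261, -4.893], TCP at [221.346, -557.684, 231.292] pointing down, gripper open.
Joint ranges: [-169.43, 169.43], [-51.17, 129.36], [1.28, 143.12], [-76.62, 256.62], [0, 156.53], [-152.29, 152.29]. Speed limits (degrees/s): [136.94, 136.94, 159.86, 180, 180, 180].

## Interface

Orientations are given as [roll, pitch, yaw] about the fixed x, y, z axes, in that order (R = Rz(yaw) Ry(pitch) Rx(roll)).
In Python, from bench import r gives the robot as it stands.
- The arm moves only by the tool carry_out, never from a script. Its argument "increments" is a list of rows, each a list of 3 entries, a list of its own where there are three numbers: the shift along the tool's x, y, z in m, then the turn, a rotation vector about the tool's x, y, z in rad, then the closure, from 0 (fully open) to 1 (shut). A call has 1 to 12 rows; each row shifts and turns the pose as measured when the row begins, along the tool's axes as they then stand; what a row does not reach is not made up. A row lasts 1/10 s, in which the tool goes at most 50 mm and 8.59 degrees, less where a joint would pass 70% of its speed; a pose out of reach is approached as far as the arm can. A call with a gripper value outside its range is refused whole. The fingers move at their own pace and stop on an object; "newtons" is the grip in N (left out, the last holds). Time passes only in rows, so rows that do not move let the fingers close. It gives the time, the measured TCP pose, the force and the opening at its end, in the units of the state.
- r.sense(): the state, without advancing time (a new reading comes with each control period).
- r.snapshot(name): name is "side" or "top" or "wrist"; returns a dict with "image" (400x640x3 uint8, blue, green, red), "vertical_fov" (degrees; the focal length in pixels is half the picture's height over the tangent of half this angle, whatever the lens; pixels are square), "cx", "cy" (the principal point, pixels), "rvec" (rotation vector, rad) and "tvec" (3), from world to camera coordinates, as OpenCV has them. Camera axes: x right, y down, z forward; pixel columns grow to the right and rows downward; lengths in mm; the calibration is good to about 2 mm. A picture is of the moment at which its call begins. There is no depth.
- r.hand_in(): hands the job in, once; it reports no verdict.
The state is a dict: "time": time; "joint_pos": joint angles; "qd": joint speeds; "joint_efforts": joint torques, N m; "tool_pos": TCP position; "tcp_rot": TCP orientation; "ft_force": force on the tool from outside, world axes, zero at the start; "wrist_torque": the same for the moment, N m; "finger_gap": finger opening in mm.
Only numpy, scipy, OpenCV 4.12 (cv2) and the standard library are available. Lean on these libraries where they do the work, as an engineer would, in place of code of your own. Each camera call takes 0.05 s, during which the arm holds its last target.

## Task

The T-shaped paver on its wooden holding block is jammed in the grinding carrier: take the push rod from its rest, push the paver out from behind through the hole in the carrier's back wall until it lies wholly outside the box, and put the rod back in its rest. Then lift the paver by its holding block, turn it to match and lay it in the T-shaped gap of the sample panel so that it drops in flush with its neighbours. Leave everything else on the bench as it stands.

Things in the scene. Friction and masses are not known exactly. Their poses are not given: they have to be found in the camera images.
- paver: T-shaped concrete paver 12 mm thick, 0.22 kg, a wooden holding block on top. Origin: middle of its underside, under the block's centre; z up; x from the T's bar to its stem. Bar: x -29 to -1, y -44 to 44 mm; stem: x -1 to 29, y -14 to 14; block: x -22 to 22, y -12 to 12, z 12 to 42: grip it across y. It starts jammed flat in the carrier, at x = -32, y = 0, z = 30 mm there, axes alike.
- carrier: Fixed wooden plinth with an aluminium pocket box. Origin: at bench height under the middle of the pocket's mouth; x = way out, z up. Plinth top z = 30 mm; roofed box x -72 to 0, 112 wide, top z = 84; bare apron x 0 to 100, on which the paver comes out flat (clear when its origin passes x = 29). A sprung pad under the roof grips the block: 4 to 12 N to push for some 30 mm, then it slides freely.
- carrier_hole (a point): Centre of the round access hole (diameter 26 mm) on the outer face of the carrier's back wall (10 mm thick), at x = -72, y = 0, z = 55 mm of the carrier, axes as the carrier's. The back face of the jammed holding block stands 18 mm in from this point.
- push_rod: Push rod 192 mm long: dark wooden handle 80 mm long, 24x24 mm, and steel shaft of diameter 14 mm, 112 mm long. Origin: centre of the handle, on the axis; x points to the tip; handle x -40 to 40, shaft x 40 to 152 mm. 0.18 kg, balance point some 20 to 30 mm ahead of the origin. It starts level in its rest.
- rod_tip (a point): Centre of the flat tip of the push rod's shaft, 152 mm ahead of the rod's origin.
- rest: Fixed wooden rest of the push rod, base 46 mm wide, x -45 to 115 mm, two open-topped forks. Origin: at bench height under the rod's origin; x points as the rod's tip; z up. The rod lies with its origin at x = 0 (to 10 mm), y = 0, z = 45. Handle fork at x = -30 (slot 30 wide), shaft fork at x = 95 (slot 21 wide), each 10 thick, prongs up to z = 50. Handle free to grip from x = -20 to 40.
- panel: Sample panel fixed to the bench: a square frame 146x146 mm, 18 mm high, in which three T-shaped pavers are laid in a four-piece interlocking square; the fourth place is a T-shaped gap. Origin: centre of its underside; z up. The stem of the gap points to the panel's +x.
- gap (a point): Point on the floor of the T-shaped gap where the paver's origin belongs (x = -30, y = -15, z = 6 mm of the panel), the paver's x along the panel's x: only this way round fits. The gap is 12 mm deep with 1.75 mm play on every side; neighbours and frame end 18 mm above the bench, flush with a laid paver's face.
- stone: Bystander: rough pale green stone, 54x52x36 mm; origin at the centre of its underside. Leave alone.
- wheel: Bystander: flat green grinding wheel lying flat, 60x60x10 mm; origin at the centre of its underside. Leave alone.
- ash_block: Bystander: plain wooden block, 45x70x22 mm; origin at the centre of its underside. Leave alone.
- dark_stone: Bystander: rough dark green stone, 50x40x27 mm; origin at the centre of its underside. Leave alone.

How it is judged (in metres and radians):
On the way, in this order (a step that is already met when the one before it is completed fails the run):
1. the push rod, put through the access hole, presses on the jammed part (contact force between push_rod and paver above 0.5 N and x of rod_tip in the frame of carrier between -0.068 and 0.03 m and y of rod_tip in the frame of carrier between -0.012 and 0.012 m and z of rod_tip in the frame of carrier between 0.04 and 0.07 m), for 0.05 s.
2. the paver is wholly out of the carrier's box (x of paver in the frame of carrier above 0.029 m), for 0.2 s.
3. the push rod lies in its rest again (x of push_rod in the frame of rest between -0.013 and 0.013 m and y of push_rod in the frame of rest between -0.007 and 0.007 m and z of push_rod in the frame of rest between 0.04 and 0.05 m and angle between the x axis of push_rod and the x axis of rest, either way round below 0.08 rad and linear speed of push_rod below 0.03 m/s), for 0.2 s.
4. the paver lies flush in the gap of the panel (horizontal distance between paver and gap below 0.004 m and z of paver in the frame of panel between 0.003 and 0.009 m and angle between paver's own z axis and vertical below 0.04 rad and angle between the x axis of paver and the x axis of panel, either way round below 0.07 rad and linear speed of paver below 0.03 m/s), for 0.2 s.
At the end, for the whole second after the job is handed in: The paver lies flat on the gap's floor (within 4 mm sideways, 3 mm in height, tilt under 0.04 rad, turned within 0.07 rad of the panel); the push rod lies in its rest's forks (within 13 mm along, 7 mm across, 5 mm in height, 0.08 rad in direction); both are still (all of step 3 and all of step 4); the robot touches nothing.
It fails at once if a bystander is moved by more than 3 cm (distance of any of stone, wheel, ash_block, dark_stone from where it was at the start of the episode above 0.03 m).
It also fails if it takes over 58 s, if anything falls off the work surface, if the arm or the gripper's body presses on something with over 40 N, if the wrist force passes 120 N, or if a joint passes its speed limit or range.

## Working session

There is one attempt and no reset: what is moved stays moved. The work goes in short steps, Python scripts to look and compute and a tool call to move; the robot and the scene stay as the last step left them, time stands still between calls to the robot, and variables do not carry over. Pictures are saved under pics/ and viewed, and the job is handed in when it is done.

Besides the shell and the picture viewer there is one more tool, called as name([rows], argument=value, ...), one row to a line, values as JSON. carry_out: Moves the arm, as the interface text tells. Its arguments: {"type":"object","properties":{"increments":{"type":"array"},"newtons":{"type":"number"}},"required":["increments"]}

```bash
ls; mkdir -p pics
cat > h.py <<'E'
import numpy as np, cv2, pickle
from bench import r
def snap(n,f):
    s=r.snapshot(n); cv2.imwrite(f'pics/{f}.png',s['image']); pickle.dump(s,open(f'pics/{f}.pkl','wb')); return s
def load(f): return pickle.load(open(f'pics/{f}.pkl','rb'))
def cam(s):
    h=s['image'].shape[0]; F=h/2/np.tan(np.radians(s['vertical_fov'])/2)
    K=np.array([[F,0,s['cx']],[0,F,s['cy']],[0,0,1]]); R=cv2.Rodrigues(np.array(s['rvec'],float))[0]
    return K,R,np.array(s['tvec'],float).reshape(3)
def at(s,uv,z):
    K,R,t=cam(s); c=-R.T@t; d=R.T@np.linalg.inv(K)@np.array([uv[0],uv[1],1.]); return c+d*(z-c[2])/d[2]
def proj(s,P):
    K,R,t=cam(s); p=(K@(R@np.array(P,float).reshape(-1,3).T+t[:,None])).T; return p[:,:2]/p[:,2:]
def crop(f,x0,y0,x1,y1,k,out):
    im=cv2.imread(f'pics/{f}.png')[y0:y1,x0:x1]; cv2.imwrite(f'pics/{out}.png',cv2.resize(im,None,fx=k,fy=k,interpolation=cv2.INTER_CUBIC))
E
python3 - <<'E'
from h import *
print(r.sense())
for n in('side','top','wrist'):
    s=snap(n,n+'0'); K,R,t=cam(s); print(n,K[0,0],s['cx'],s['cy'],-R.T@t,R)
    print({k:v for k,v in s.items() if k not in('image',)})
E
```

```text
pics
{'time': 0.0, 'joint_pos': array([-7.32456779e+01,  7.51439926e+00,  8.53300124e+01, -4.84798547e-04,
        8.72596605e+01, -4.89169182e+00]), 'qd': array([ 0.00379006,  0.08525909, -0.0677291 ,  0.04108778, -0.02878945,
       -0.06529125]), 'joint_efforts': array([ 3.65160973e-03, -5.69396031e+01, -5.00555134e+01,  1.19683018e-04,
        1.51553768e-02,  2.84379769e-05]), 'tool_pos': array([ 221.19711657, -557.15521008,  230.24477485]), 'tcp_rot': array([-1.79896266e+02, -8.39204102e-03,  2.16460300e+01]), 'ft_force': array([ 0.32324891, -0.27630798, -0.24299009]), 'wrist_torque': array([-0.05981193,  0.0154214 ,  0.04428988]), 'finger_gap': 85.24265775518019}
side 382.82463336730075 317.13701671813703 199.07484784701717 [ 231.21394379 -562.20535124  482.87897509] [[ 0.88802231 -0.45948843  0.01693387]
 [-0.19415112 -0.40809834 -0.89205442]
 [ 0.41679937  0.7888765  -0.45161063]]
{'vertical_fov': 55.16805195166492, 'cx': 317.13701671813703, 'cy': 199.07484784701717, 'rvec': array([ 1.99828348, -0.47535839,  0.31543185]), 'tvec': array([-471.82700345,  246.20970117,  565.214
[... 158 characters left out ...]
803656 -0.04880186 -0.20263977]
 [ 0.20265782  0.00462972 -0.97923867]]
{'vertical_fov': 44.1255342563936, 'cx': 313.9239829019028, 'cy': 199.3844165993215, 'rvec': array([ 2.16555623, -2.06135069,  0.21691341]), 'tvec': array([ 110.45337698,  608.70022387, 1191.50778184])}
wrist 293.0447124899494 322.574214683681 202.39904338978306 [ 282.77522146 -533.67762892  372.61931399] [[ 0.36888238 -0.92947293 -0.00242359]
 [-0.8974912  -0.35686542  0.25914593]
 [-0.24173402 -0.09341922 -0.96583514]]
{'vertical_fov': 68.62626835144783, 'cx': 322.574214683681, 'cy': 202.39904338978306, 'rvec': array([-2.41441007,  1.63882766,  0.21901484]), 'tvec': array([-599.44662531,  -33.22560066,  378.3894733 ])}
```

View pics/top0.png

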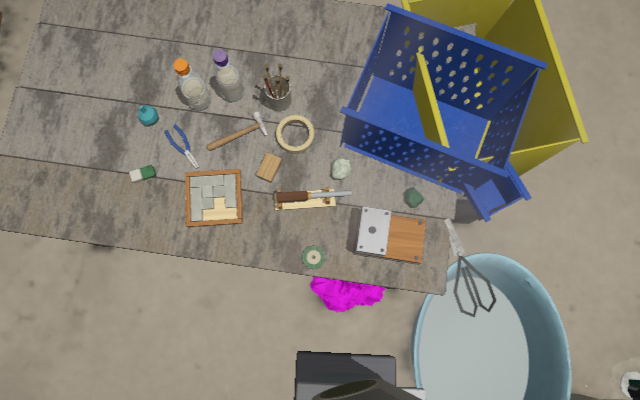

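View pics/side0.png

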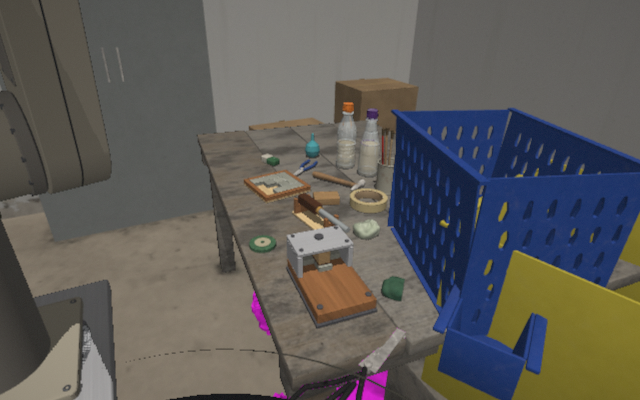

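View pics/wrist0.png

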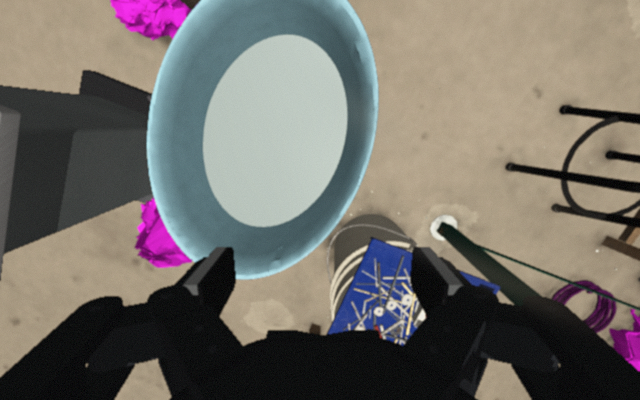

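Run:
```python
from h import *
crop('top0',265,150,435,270,4.6,'c1')
crop('top0',170,155,260,235,7,'c2')
crop('side0',235,155,415,325,4.4/1.3,'c3')
```

```text
(no output)
```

View pics/c1.png

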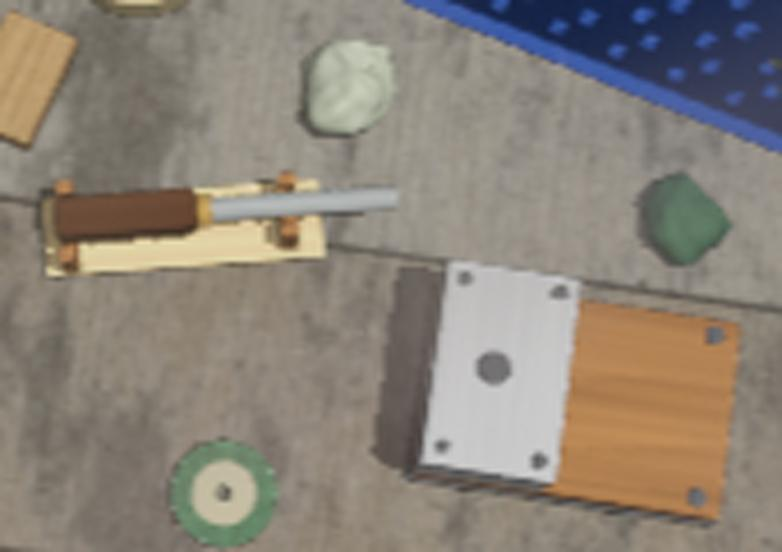

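View pics/c2.png

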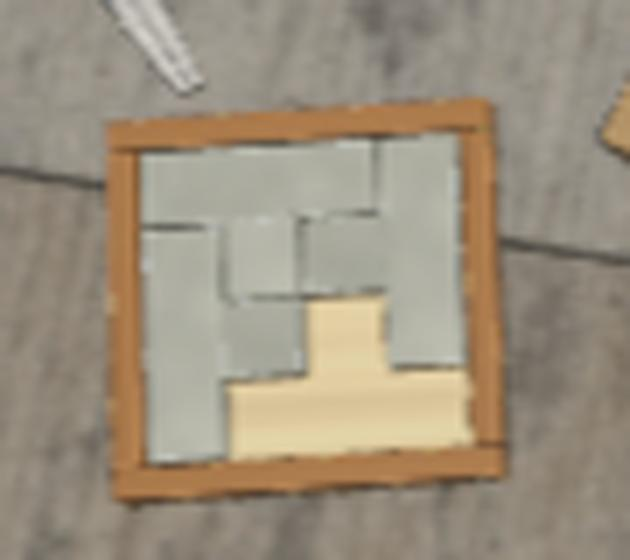

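View pics/c3.png

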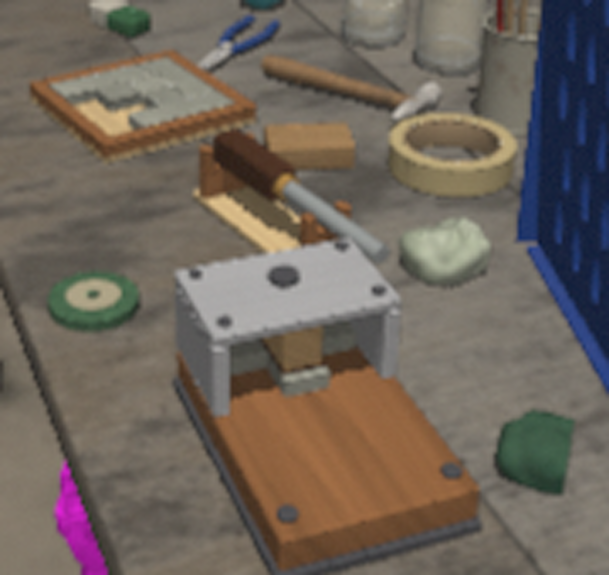

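```bash
cat >> h.py <<'E'
from scipy.optimize import least_squares
def fit(obs,x0):
    # obs: list of (snap,(u,v),(lx,ly,lz)); pose x,y,yaw(deg)
    def f(p):
        c,s=np.cos(np.radians(p[2])),np.sin(np.radians(p[2])); e=[]
        for sn,uv,l in obs:
            P=[p[0]+c*l[0]-s*l[1],p[1]+s*l[0]+c*l[1],l[2]]; e+=list(proj(sn,P)[0]-uv)
        return np.array(e)
    q=least_squares(f,x0); return q.x,f(q.x).reshape(-1,2).round(1)
def uc(U,k,x0,y0): return ((U[0]+.5)/k-.5+x0,(U[1]+.5)/k-.5+y0)
E
python3 - <<'E'
from h import *
s=load('top0')
c=lambda U:uc(U,4.6,265,150)
d=lambda U:uc(U,7,170,155)
print(fit([(s,c(a),b) for a,b in [((450,262),(-72,56,84)),((580,283),(0,56,84)),((556,484),(0,-56,84)),((420,465),(-72,-56,84))]],[350,-100,-90]))
print('apron',at(s,c((740,322)),30),at(s,c((717,520)),30))
print(fit([(s,c(a),b) for a,b in [((45,193),(-45,23,8)),((320,180),(115,23,8)),((326,258),(115,-23,8)),((47,278),(-45,-23,8))]],[350,100,-90]))
print('tip',at(s,c((398,197)),45), 'handle butt',at(s,c((56,216)),50))
print(fit([(s,d(a),b) for a,b in [((107,123),(73,73,18)),((494,98),(73,-73,18)),((507,450),(-73,-73,18)),((110,475),(-73,73,18))]],[350,300,0]))
print([at(s,p,18).round() for p in [(314,257),(341,168),(414,198),(268,167)]])
E
```

```text
(array([523.07465576, -46.40317756, -96.05342912]), array([[-0.2, -0.2],
       [ 0.2, -0.4],
       [-0.2,  0.5],
       [ 0.2,  0.1]]))
apron [ 570.14999749 -150.46585476   30.        ] [ 458.5983656  -138.07832278   30.        ]
(array([609.73690106, 199.7185936 , -83.70436824]), array([[-0.2,  0.7],
       [ 0.1,  0. ],
       [-0. ,  0. ],
       [ 0.2, -0.8]]))
tip [629.14953705  45.26013745  45.        ] handle butt [607.63598159 235.96036295  50.        ]
(array([609.76665018, 406.25354834,   6.60579503]), array([[ 0.1, -2. ],
       [-0.3, -1.9],
       [-0.1,  1.8],
       [ 0.4,  1.9]]))
[array([461., 133.,  18.]), array([701.,  73.,  18.]), array([ 628., -123.,   18.]), array([694., 267.,  18.])]
```

```bash
cat >> h.py <<'E'
from scipy.spatial.transform import Rotation as Ro
def plan(goal,yaw,step=45,show=True):
    """rows from the current pose to goal (mm), tool down at yaw (deg)"""
    st=r.sense(); p=st['tool_pos']; R0=Ro.from_euler('xyz',st['tcp_rot'],degrees=True)
    R1=Ro.from_euler('xyz',[180,0,yaw],degrees=True); w=(R0.inv()*R1).as_rotvec(); d=np.array(goal,float)-p
    n=int(max(1,np.ceil(np.linalg.norm(d)/step),np.ceil(np.degrees(np.linalg.norm(w))/7.9)))
    print('now',p.round(1),st['tcp_rot'].round(1),'t',round(st['time'],2),'gap',round(st['finger_gap'],1),'F',st['ft_force'].round(1),'n',n)
    for i in range(n):
        Ri=R0*Ro.from_rotvec(w*i/n); print([[round(float(a),4) for a in Ri.inv().apply(d/n)/1000],[round(float(a),3) for a in w/n],0])
E
python3 -c "
from h import *
plan((480,-100,300),90)"
```

```text
now [ 221.2 -557.3  230.5] [-179.9   -0.    21.6] t 0.15 gap 85.7 F [-0.4 -0.2  0.3] n 12
[[0.0341, -0.0275, -0.0057], [-0.0, -0.0, -0.099], 0]
[[0.0367, -0.0239, -0.0058], [-0.0, -0.0, -0.099], 0]
[[0.0389, -0.0202, -0.0058], [-0.0, -0.0, -0.099], 0]
[[0.0407, -0.0162, -0.0058], [-0.0, -0.0, -0.099], 0]
[[0.0421, -0.0121, -0.0058], [-0.0, -0.0, -0.099], 0]
[[0.0431, -0.0079, -0.0058], [-0.0, -0.0, -0.099], 0]
[[0.0436, -0.0036, -0.0058], [-0.0, -0.0, -0.099], 0]
[[0.0438, 0.0008, -0.0058], [-0.0, -0.0, -0.099], 0]
[[0.0435, 0.0051, -0.0058], [-0.0, -0.0, -0.099], 0]
[[0.0428, 0.0094, -0.0058], [-0.0, -0.0, -0.099], 0]
[[0.0416, 0.0136, -0.0058], [-0.0, -0.0, -0.099], 0]
[[0.0401, 0.0177, -0.0058], [-0.0, -0.0, -0.099], 0]
```

carry_out([
  [[0.034,-0.027,-0.006],[0,0,-0.1],0],
  [[0.037,-0.024,-0.006],[0,0,-0.1],0],
  [[0.039,-0.02,-0.006],[0,0,-0.1],0],
  [[0.041,-0.016,-0.006],[0,0,-0.1],0],
  [[0.042,-0.012,-0.006],[0,0,-0.1],0],
  [[0.043,-0.008,-0.006],[0,0,-0.1],0],
  [[0.044,-0.004,-0.006],[0,0,-0.1],0],
  [[0.044,0.001,-0.006],[0,0,-0.1],0],
  [[0.044,0.005,-0.006],[0,0,-0.1],0],
  [[0.043,0.009,-0.006],[0,0,-0.1],0],
])

```text
time: 1.15
tool_pos: [433.8, -160.2, 288.1]
tcp_rot: [-179.7, -0.4, 80.6]
ft_force: [1.6, -0.9, 1.1]
finger_gap: 85.4
```

```bash
python3 -c "
from h import *
plan((560,60,250),90)"
```

```text
now [ 433.8 -160.2  288.1] [-179.7   -0.4   80.6] t 1.15 gap 85.4 F [ 1.6 -0.9  1.1] n 6
[[0.0396, 0.0148, 0.0066], [-0.001, -0.001, -0.027], 0]
[[0.0392, 0.0159, 0.0065], [-0.001, -0.001, -0.027], 0]
[[0.0387, 0.0169, 0.0065], [-0.001, -0.001, -0.027], 0]
[[0.0383, 0.018, 0.0065], [-0.001, -0.001, -0.027], 0]
[[0.0378, 0.019, 0.0064], [-0.001, -0.001, -0.027], 0]
[[0.0373, 0.02, 0.0064], [-0.001, -0.001, -0.027], 0]
```

Tracking is near perfect.

carry_out([
  [[0.04,0.015,0.0065],[0,0,-0.027],0],
  [[0.04,0.016,0.0065],[0,0,-0.027],0],
  [[0.039,0.017,0.0065],[0,0,-0.027],0],
  [[0.039,0.018,0.0065],[0,0,-0.027],0],
  [[0.038,0.019,0.0065],[0,0,-0.027],0],
  [[0.038,0.02,0.0065],[0,0,-0.027],0],
  [[0,0,0],[0,0,0],0],
])

```text
time: 1.85
tool_pos: [564.1, 79.1, 249.0]
tcp_rot: [-179.9, -0.4, 90.8]
ft_force: [-0.3, -1.0, -0.7]
finger_gap: 85.1
```

```bash
python3 -c "
from h import *
snap('wrist','w1')
plan((560,60,250),90)"
```

```text
now [563.6  77.2 249.6] [-179.9   -0.4   90.7] t 1.9 gap 85.5 F [ 0.2 -0.5 -1.1] n 1
[[-0.0171, -0.0038, -0.0005], [-0.002, -0.006, 0.012], 0]
```

View pics/w1.png

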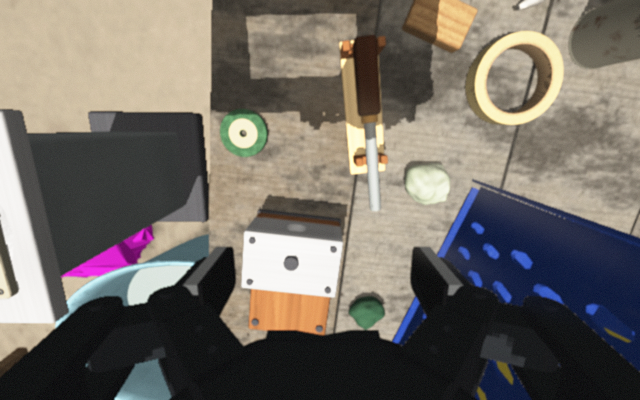

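```bash
python3 -c "
from h import *
crop('w1',330,25,400,225,3.9,'c4')
crop('w1',235,200,355,340,5,'c5')"
```

```text
(no output)
```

View pics/c4.png

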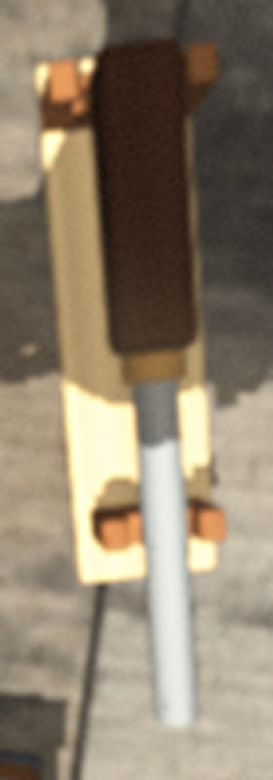

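View pics/c5.png

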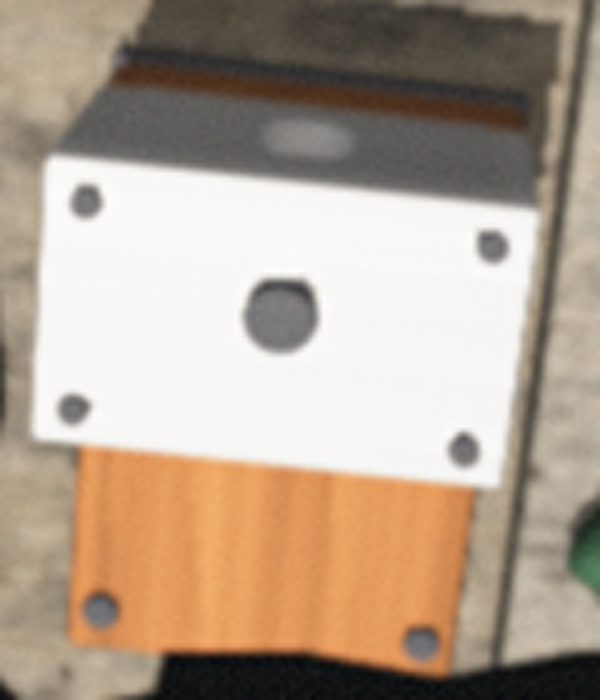

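Run:
```python
from h import *
s=load('w1'); t=load('top0')
c=lambda U:uc(U,5,235,200); d=lambda U:uc(U,3.9,330,25); e=lambda U:uc(U,4.6,265,150)
o=[(s,c(a),b) for a,b in [((45,155),(-72,-56,84)),((540,207),(-72,56,84)),((498,487),(0,56,84)),((32,440),(0,-56,84)),((308,140),(-72,0,55))]]
print(fit(o,[520,-46,-96])); 
o+=[(t,e(a),b) for a,b in [((450,262),(-72,56,84)),((580,283),(0,56,84)),((556,484),(0,-56,84)),((420,465),(-72,-56,84))]]
print('both',fit(o,[520,-46,-96])); 
o=[(s,d(a),b) for a,b in [((97,48),(-40,-12,57)),((182,43),(-40,12,57)),((197,346),(40,12,57)),((110,351),(40,-12,57)),((178,720),(152,0,45))]]
print('rod',fit(o,[610,200,-84]))
print('topc rod',fit([(t,e(a),b) for a,b in [((398,197),(152,0,45)),((56,195),(-40,12,57)),((60,237),(-40,-12,57)),((193,190),(40,12,57)),((199,230),(40,-12,57))]],[610,200,-84]))
o=[(s,d(a),b) for a,b in [((80,582),(115,-23,10)),((217,570),(115,23,10)),((39,65),(-45,-23,10))]]
print('rest',fit(o,[610,200,-84]))
```

```text
(array([525.19476095, -47.58097521, -95.76935278]), array([[-0.3, -0.2],
       [ 0.4,  0.1],
       [ 0.8,  0.5],
       [-0.5,  0.2],
       [-0.5, -0.5]]))
both (array([524.8568928 , -47.38894871, -95.84928531]), array([[-0.5, -0.5],
       [ 0.2,  0.1],
       [ 0.6,  0.4],
       [-0.8, -0. ],
       [-0.7, -0.6],
       [ 0.1, -0.8],
       [ 0.6, -1.1],
       [ 0.3, -0.2],
       [ 0.7, -0.5]]))
rod (array([610.35083714, 194.95032999, -83.1289492 ]), array([[-1.3, -0.8],
       [ 0.2, -2.3],
       [ 0.8,  0.9],
       [ 1.2,  2. ],
       [-0.9,  0.9]]))
topc rod (array([610.08312148, 196.13296455, -83.11725055]), array([[ 0. ,  0.3],
       [-0.5,  0.3],
       [-0.8,  0.4],
       [ 1. , -0.7],
       [ 0.3, -0.3]]))
rest (array([609.96473795, 198.96913934, -83.29928256]), array([[ 0.1,  0.7],
       [ 0. ,  0.2],
       [-0.2, -0.8]]))
```

```bash
python3 -c "
from h import *
plan((611.4,185.6,110),96.8)"
```

```text
now [563.6  77.2 249.6] [-179.9   -0.4   90.7] t 1.9 gap 85.5 F [ 0.2 -0.5 -1.1] n 5
[[0.0214, 0.0099, 0.028], [-0.0, -0.001, -0.021], 0]
[[0.0212, 0.0103, 0.028], [-0.0, -0.001, -0.021], 0]
[[0.021, 0.0108, 0.028], [-0.0, -0.001, -0.021], 0]
[[0.0208, 0.0112, 0.028], [-0.0, -0.001, -0.021], 0]
[[0.0206, 0.0116, 0.0279], [-0.0, -0.001, -0.021], 0]
```

carry_out([
  [[0.0214,0.01,0.028],[0,-0.001,-0.021],0],
  [[0.0212,0.0103,0.028],[0,-0.001,-0.021],0],
  [[0.021,0.0108,0.028],[0,-0.001,-0.021],0],
  [[0.0208,0.0112,0.028],[0,-0.001,-0.021],0],
  [[0.0206,0.0116,0.028],[0,-0.001,-0.021],0],
  [[0,0,0],[0,0,0],0],
])

```text
time: 2.5
tool_pos: [614.1, 182.1, 107.9]
tcp_rot: [179.9, 0.2, 96.6]
ft_force: [-0.7, 0.1, -1.0]
finger_gap: 85.3
```

```bash
python3 -c "
from h import *
plan((611.4,185.6,110),96.8); s=snap('wrist','w2')
im=s['image'].copy()
for x in(-40,40): 
  for y in(-12,12):
    a=np.radians(-83.2); p=proj(s,[610.2+x*np.cos(a)-y*np.sin(a),195.5+x*np.sin(a)+y*np.cos(a),57])[0]; cv2.circle(im,tuple(int(round(v)) for v in p),2,(0,255,0),-1)
a=np.radians(-83.2);p=proj(s,[610.2+152*np.cos(a),195.5+152*np.sin(a),45])[0];cv2.circle(im,tuple(int(round(v)) for v in p),2,(0,255,0),-1)
cv2.imwrite('pics/w2a.png',im)"
```

```text
now [614.1 182.1 107.9] [179.9   0.2  96.6] t 2.5 gap 85.3 F [-0.7  0.1 -1. ] n 1
[[0.0038, -0.0023, -0.0021], [0.002, 0.003, -0.004], 0]
```

View pics/w2a.png

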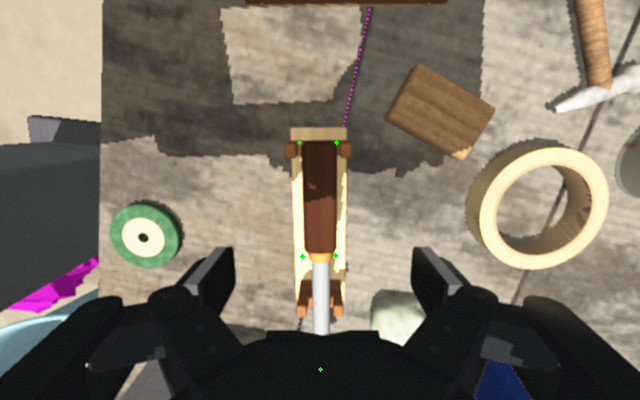

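carry_out([
  [[0.0038,-0.0023,0.025],[0.002,0.003,-0.004],0],
  [[0,0,0.025],[0,0,0],0],
  [[0,0,0.02],[0,0,0],0],
  [[0,0,0.01],[0,0,0],0],
  [[0,0,0],[0,0,0],0],
])

```text
time: 3.05
tool_pos: [618.4, 178.0, 38.6]
tcp_rot: [179.1, 0.1, 96.3]
ft_force: [-0.1, -0.6, -0.6]
finger_gap: 85.2
```

```bash
python3 -c "
from h import *
plan((611.4,185.6,28),96.8); snap('wrist','w3')"
```

```text
now [618.4 178.   38.6] [1.791e+02 1.000e-01 9.630e+01] t 3.05 gap 85.2 F [-0.1 -0.6 -0.6] n 1
[[0.0083, -0.0063, 0.0105], [0.015, 0.002, -0.008], 0]
```

View pics/w3.png

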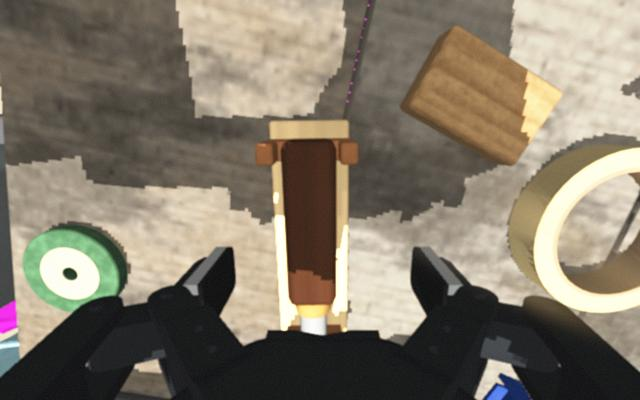

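carry_out([
  [[0.0083,-0.0063,0.0],[0.015,0.002,-0.008],0],
])

```text
time: 3.2
tool_pos: [613.2, 184.9, 41.5]
tcp_rot: [179.8, -0.0, 96.7]
ft_force: [0.7, 0.3, -0.1]
finger_gap: 85.4
```

```bash
python3 -c "
from h import *
plan((611.4,185.6,28),96.8)
snap('wrist','w3');plan((611.4,185.6,28),96.8)"
```

```text
now [613.2 184.9  41.5] [179.8  -0.   96.7] t 3.2 gap 85.4 F [ 0.7  0.3 -0.1] n 1
[[0.0009, -0.0017, 0.0135], [0.004, -0.0, -0.002], 0]
now [612.1 186.6  41.6] [ 1.799e+02 -1.000e-01  9.680e+01] t 3.25 gap 85.5 F [-0.3  0.1 -0. ] n 1
[[-0.0009, -0.0008, 0.0136], [0.002, -0.001, -0.0], 0]
```

carry_out([
  [[-0.0005,-0.0008,0.0135],[0.002,0,0],0],
])

```text
time: 3.35
tool_pos: [613.6, 187.1, 31.3]
tcp_rot: [179.7, -0.1, 96.8]
ft_force: [-0.4, -0.4, 1.0]
finger_gap: 85.4
```

```bash
python3 -c "
from h import *
snap('wrist','w3');snap('wrist','w3');plan((611.4,185.6,28),96.8)"
```

```text
now [610.4 186.1  26.8] [-1.799e+02 -1.000e-01  9.680e+01] t 3.45 gap 85.2 F [-0.2  0.3 -0.1] n 1
[[-0.0007, 0.0009, -0.0012], [-0.002, -0.001, 0.0], 0]
```

carry_out([
  [[0,0,0],[0,0,0],1],
  [[0,0,0],[0,0,0],1],
  [[0,0,0],[0,0,0],1],
  [[0,0,0],[0,0,0],1],
  [[0,0,0],[0,0,0],1],
  [[0,0,0],[0,0,0],1],
  [[0,0,0],[0,0,0],1],
  [[0,0,0],[0,0,0],1],
], newtons=80)

```text
time: 4.25
tool_pos: [610.1, 186.2, 26.3]
tcp_rot: [-179.8, -0.1, 96.8]
ft_force: [-0.1, 0.4, 0.7]
finger_gap: 22.5
```

```bash
python3 -c "
from h import *
snap('wrist','w4');plan((611.4,185.6,28),96.8)"
```

```text
now [610.1 186.3  26.3] [-1.798e+02 -1.000e-01  9.680e+01] t 4.3 gap 23.1 F [-0.7 -0.2  0.1] n 1
[[-0.0008, 0.0012, -0.0017], [-0.003, -0.001, 0.001], 0]
```

View pics/w4.png

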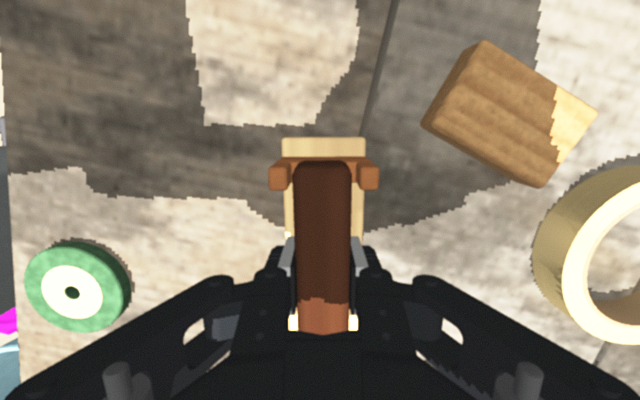

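```bash
python3 -c "
from h import *
plan((610.1,186.3,100),96.8); print(); 
plan((549,195,36),84.2)"
```

```text
now [610.1 186.3  26.3] [-1.798e+02 -1.000e-01  9.680e+01] t 4.3 gap 23.1 F [-0.7 -0.2  0.1] n 2
[[0.0001, -0.0001, -0.0368], [-0.001, -0.0, 0.0], 0]
[[0.0, -0.0001, -0.0368], [-0.001, -0.0, 0.0], 0]

now [610.1 186.3  26.3] [-1.798e+02 -1.000e-01  9.680e+01] t 4.3 gap 23.1 F [-0.7 -0.2  0.1] n 2
[[0.008, -0.0298, -0.0048], [-0.001, -0.0, 0.11], 0]
[[0.0047, -0.0305, -0.0048], [-0.001, -0.0, 0.11], 0]
```

carry_out([
  [[0,0,-0.01],[0,0,0],1],
  [[0,0,-0.02],[0,0,0],1],
  [[0,0,-0.02],[0,0,0],1],
  [[0,0,-0.015],[0,0,0],1],
  [[0.004,-0.015,0],[0,0,0.055],1],
  [[0.004,-0.015,0],[0,0,0.055],1],
  [[0.002,-0.015,0],[0,0,0.055],1],
  [[0.002,-0.015,0],[0,0,0.055],1],
])

```text
time: 5.1
tool_pos: [549.5, 195.6, 97.9]
tcp_rot: [-179.9, -0.0, 83.7]
ft_force: [0.1, 0.1, -1.4]
finger_gap: 22.5
```

```bash
python3 -c "
from h import *
s=snap('side','s5'); snap('top','t5')
plan((549,195,36),84.2)
crop('side0',0,0,1,1,1,'x');crop('s5',235,155,415,325,3.4,'c6')"
```

```text
now [548.6 196.   97.7] [-179.9   -0.    83.9] t 5.2 gap 22.8 F [ 0.5 -0.4 -1.5] n 2
[[-0.0005, 0.0003, 0.0308], [-0.001, -0.0, -0.003], 0]
[[-0.0005, 0.0003, 0.0308], [-0.001, -0.0, -0.003], 0]
```

View pics/c6.png

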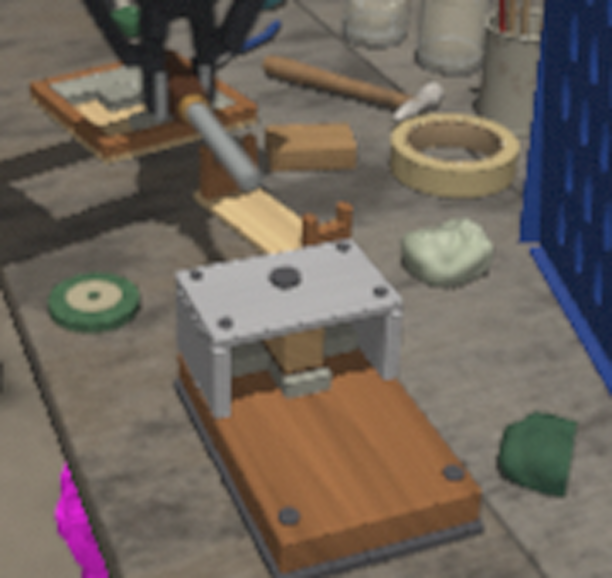

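View pics/t5.png

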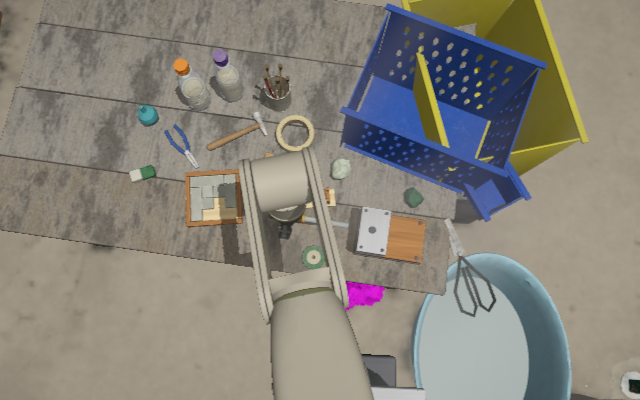

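```bash
python3 - <<'E'
from h import *
a=np.radians(83.9); P=np.array([548.6,196,97.7+18.7])-142.9*np.array([np.cos(a),np.sin(a),0])
s=load('s5');t=load('t5'); print(P,proj(s,P),proj(t,P))
for n,sn,z in(('s5',s,9),('t5',t,9)):
    p=proj(sn,P)[0]; x,y=int(p[0]),int(p[1]); im=sn['image'].copy()[y-25:y+25,x-30:x+30]; im=cv2.resize(im,None,fx=8,fy=8,interpolation=cv2.INTER_CUBIC)
    cv2.circle(im,(int((p[0]-x+30.5)*8),int((p[1]-y+25.5)*8)),3,(0,255,0),-1); cv2.imwrite(f'pics/{n}z.png',im)
E
python3 -c "
import cv2,numpy as np
cv2.imwrite('pics/z5.png',np.vstack([cv2.imread('pics/s5z.png'),cv2.imread('pics/t5z.png')])[:, :])"
```

```text
[533.41486421  53.90910778 116.4       ] [[306.82552864 207.35234288]] [[348.55509152 224.67707596]]
```

View pics/z5.png

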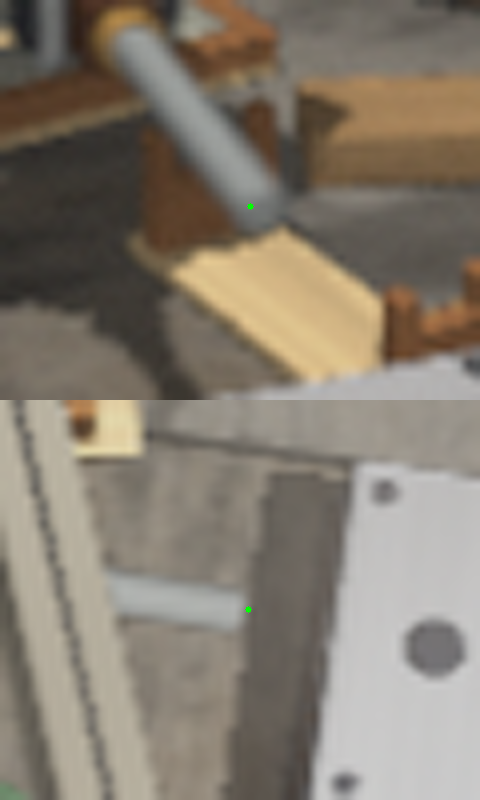

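carry_out([
  [[0,0,0.025],[0,0,-0.003],1],
  [[0,0,0.025],[0,0,0],1],
  [[0,0,0.01],[0,0,0],1],
])

```text
time: 5.5
tool_pos: [552.9, 196.8, 40.9]
tcp_rot: [179.7, -0.2, 84.3]
ft_force: [-1.2, -0.4, -1.9]
finger_gap: 22.8
```

```bash
cat >> h.py <<'E'
C=np.array([525,-47.5,0.]); CY=-95.8
def carr(P,yaw=None):
    a=np.radians(CY); d=np.array(P)-C; return np.array([np.cos(a)*d[0]+np.sin(a)*d[1],-np.sin(a)*d[0]+np.cos(a)*d[1],d[2]])
def carw(l):
    a=np.radians(CY); return C+np.array([np.cos(a)*l[0]-np.sin(a)*l[1],np.sin(a)*l[0]+np.cos(a)*l[1],l[2]])
def tip(off=142.9,dz=18.7):
    s=r.sense(); R=Ro.from_euler('xyz',s['tcp_rot'],degrees=True); return s['tool_pos']+R.apply([-off,0,-dz])
E
python3 -c "
from h import *
s=snap('side','s6'); snap('top','t6'); print('tip in carrier',carr(tip()).round(1))
plan(carw((-95-142.9,0,36.3)),84.2)
plan(carw((-60-142.9,0,36.3)),84.2)
crop('s6',240,165,390,275,4.5,'c7');crop('t6',290,170,430,270,4.5,'c8')
cv2.imwrite('pics/c78.png',np.vstack([cv2.imread('pics/c7.png')[:, :630],cv2.imread('pics/c8.png')[:, :630]])[:, :])"
```

```text
tip in carrier [-102.7    2.9   59.4]
now [552.5 196.7  41.1] [179.7  -0.2  84.3] t 5.6 gap 22.8 F [-0.4  0.8 -2. ] n 1
[[-0.0078, -0.0028, 0.0047], [0.005, -0.003, 0.002], 0]
now [552.5 196.7  41.1] [179.7  -0.2  84.3] t 5.6 gap 22.8 F [-0.4  0.8 -2. ] n 1
[[-0.0428, -0.0028, 0.0046], [0.005, -0.003, 0.002], 0]
```

View pics/c7.png

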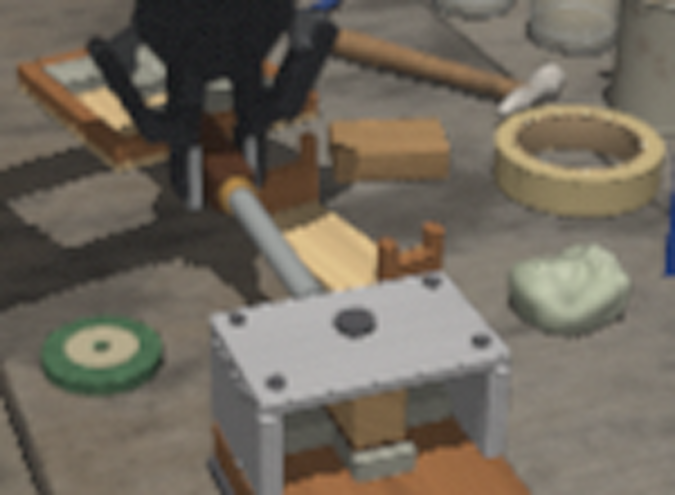

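View pics/c8.png

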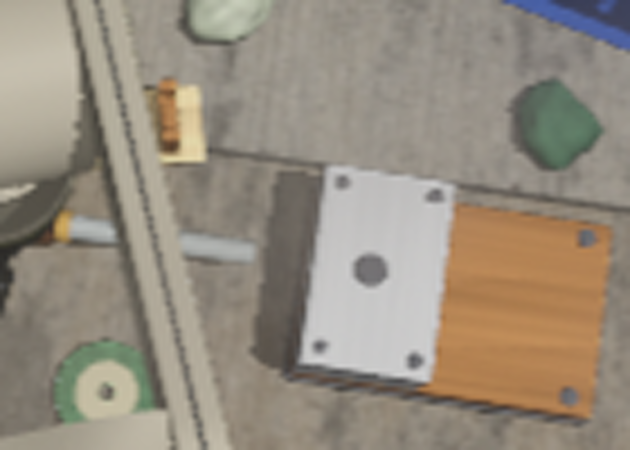

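carry_out([
  [[-0.007,-0.0028,0.0047],[0.005,-0.003,0.002],1],
])

```text
time: 5.7
tool_pos: [550.7, 190.5, 38.0]
tcp_rot: [179.9, -0.1, 84.2]
ft_force: [0.4, -0.6, -1.6]
finger_gap: 22.8
```

```bash
python3 -c "
from h import *
s=snap('top','t6');snap('top','t6'); print('tip in carrier',carr(tip()).round(1))
plan(carw((-57-142.9,0,36.3)),84.2)"
```

```text
tip in carrier [-95.   -0.1  55.2]
now [548.9 189.1  36.4] [-179.9    0.    84.2] t 5.8 gap 22.8 F [-0.8 -0.3 -1.6] n 1
[[-0.0379, 0.0001, 0.0001], [-0.001, 0.001, -0.0], 0]
```

carry_out([
  [[-0.01,0,0],[0,0,0],1],
  [[-0.01,0,0],[0,0,0],1],
  [[-0.01,0,0],[0,0,0],1],
])

```text
time: 6.1
tool_pos: [547.0, 157.9, 38.4]
tcp_rot: [179.9, -0.0, 84.3]
ft_force: [0.4, 0.1, -1.7]
finger_gap: 22.5
```

```bash
python3 -c "
from h import *
snap('top','t6'); print('tip in carrier',carr(tip()).round(1))
plan(carw((-52-142.9,0,36.3)),84.2)"
```

```text
tip in carrier [-62.2   1.3  57.2]
now [547.  156.4  38.3] [1.799e+02 1.000e-01 8.420e+01] t 6.15 gap 22.7 F [ 0.4 -0.8 -1.9] n 1
[[-0.0101, -0.0013, 0.002], [0.002, 0.001, 0.0], 0]
```

carry_out([
  [[-0.007,-0.0013,0.002],[0.001,0,0],1],
  [[-0.007,0,0.0005],[0,0,0],1],
])

```text
time: 6.35
tool_pos: [544.7, 142.3, 36.6]
tcp_rot: [179.9, -0.1, 84.2]
ft_force: [-0.0, 8.4, 0.3]
finger_gap: 22.9
```

```bash
python3 -c "
from h import *
snap('top','t6'); print('tip in carrier',carr(tip()).round(1))
plan(carw((-42-142.9,0,36.3)),84.2)"
```

```text
tip in carrier [-47.1   0.5  55.3]
now [544.8 141.4  36.7] [ 1.799e+02 -1.000e-01  8.420e+01] t 6.4 gap 22.8 F [ 0.8  0.9 -1.7] n 1
[[-0.0051, -0.0006, 0.0004], [0.002, -0.001, -0.001], 0]
```

carry_out([
  [[-0.01,-0.0005,0.0005],[0.001,0,0],1],
  [[-0.01,0,0.0005],[0,0,0],1],
  [[-0.01,0,0.0005],[0,0,0],1],
])

```text
time: 6.7
tool_pos: [542.4, 114.1, 36.5]
tcp_rot: [179.7, -0.4, 84.2]
ft_force: [-0.2, 1.5, -0.2]
finger_gap: 23.0
```

```bash
python3 -c "
from h import *
snap('top','t7'); print('tip in carrier',carr(tip()).round(1))
plan(carw((-5-142.9,0,36.3)),84.2)"
```

```text
tip in carrier [-17.7   0.8  54.1]
now [542.  112.3  36.2] [179.8  -0.3  84.2] t 6.75 gap 22.8 F [-0.3 -0.4 -2.5] n 1
[[-0.0128, -0.0008, -0.0002], [0.004, -0.005, 0.0], 0]
```

carry_out([
  [[-0.009,-0.0007,0],[0.003,-0.004,0],1],
  [[-0.009,0,0],[0,0,0],1],
  [[-0.008,0,0],[0,0,0],1],
])

```text
time: 7.05
tool_pos: [538.0, 85.0, 35.7]
tcp_rot: [-180.0, -0.0, 84.2]
ft_force: [0.4, 2.2, -0.3]
finger_gap: 23.2
```

```bash
python3 -c "
from h import *
snap('side','s8');snap('top','t8'); print('tip in carrier',carr(tip()).round(1))
plan(carw((15-142.9,0,36.3)),84.2)
crop('s8',270,210,390,330,5,'c9')
crop('t8',340,190,440,280,7,'c10')
"
```

```text
tip in carrier [10.4 -0.4 54.4]
now [538.   84.3  35.7] [-180.     0.    84.2] t 7.15 gap 23.0 F [-0.5 -0.2 -1.2] n 1
[[-0.0046, 0.0004, -0.0006], [-0.0, 0.0, -0.0], 0]
```

View pics/c9.png

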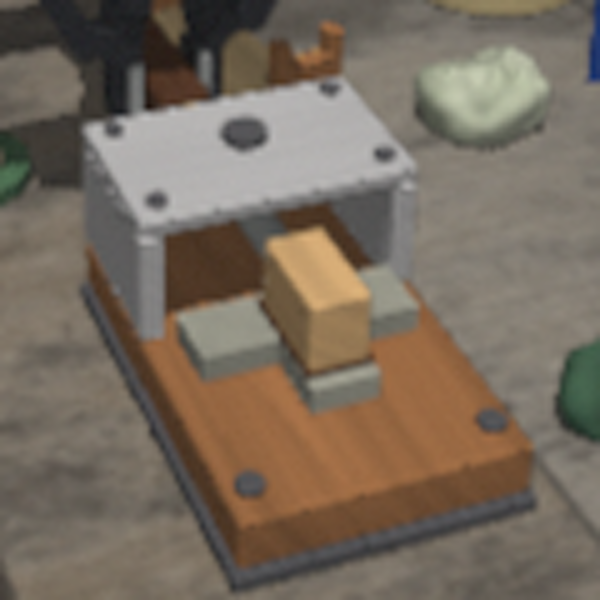

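View pics/c10.png

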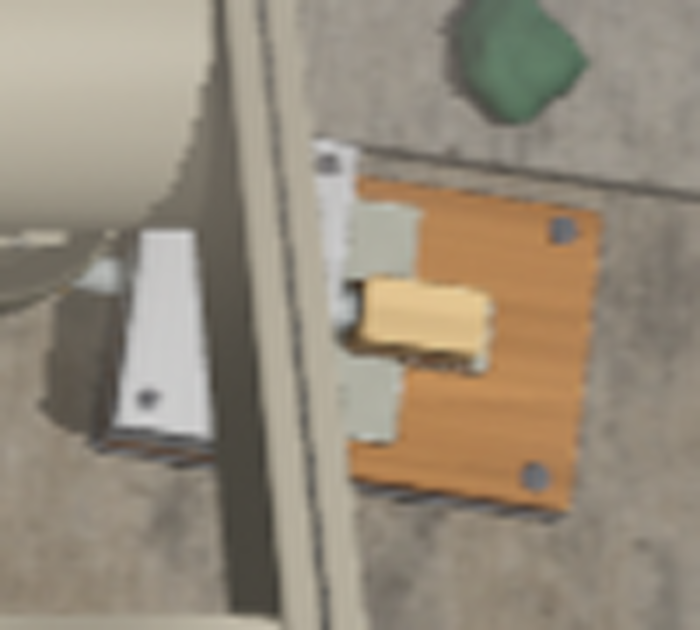

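carry_out([
  [[-0.006,0.0004,-0.0005],[0,0,0],1],
  [[-0.005,0,0],[0,0,0],1],
])

```text
time: 7.35
tool_pos: [537.1, 73.1, 36.1]
tcp_rot: [-180.0, -0.0, 84.2]
ft_force: [0.1, 0.4, -1.7]
finger_gap: 22.9
```

```bash
python3 -c "
from h import *
snap('side','s9');snap('side','s9'); print('tip in carrier',carr(tip()).round(1))
plan(carw((-100-142.9,0,36.3)),84.2)
"
```

```text
tip in carrier [22.  -0.2 54.8]
now [537.1  72.8  36.1] [-180.     0.    84.2] t 7.45 gap 23.1 F [-0.2  0.6 -1.7] n 3
[[0.0407, 0.0, -0.0001], [-0.0, 0.0, -0.0], 0]
[[0.0407, 0.0, -0.0001], [-0.0, 0.0, -0.0], 0]
[[0.0407, 0.0, -0.0001], [-0.0, 0.0, -0.0], 0]
```

carry_out([
  [[0.01,0,0],[0,0,0],1],
  [[0.02,0,0],[0,0,0],1],
  [[0.02,0,0],[0,0,0],1],
  [[0.02,0,0],[0,0,0],1],
])

```text
time: 7.85
tool_pos: [544.7, 144.0, 36.1]
tcp_rot: [-180.0, 0.0, 83.9]
ft_force: [-0.3, -0.5, -0.8]
finger_gap: 22.9
```

```bash
python3 -c "
from h import *
snap('side','s9');print('tip in carrier',carr(tip()).round(1))
plan(carw((-105-142.9,0,36.3)),84.2)
"
```

```text
tip in carrier [-52.7  -0.4  54.9]
now [544.9 147.1  36.4] [-1.8e+02 -1.0e-01  8.4e+01] t 7.9 gap 23.0 F [-1.3  2.2 -1.5] n 2
[[0.0262, -0.0002, 0.0001], [-0.0, -0.001, -0.002], 0]
[[0.0262, -0.0001, 0.0001], [-0.0, -0.001, -0.002], 0]
```

carry_out([
  [[0.02,0,0],[0,0,0],1],
  [[0.02,0,0],[0,0,0],1],
  [[0.01,0,-0.01],[0,0,0],1],
  [[0,0,-0.02],[0,0,0],1],
  [[0,0,-0.02],[0,0,0],1],
  [[0,0,-0.01],[0,0,0],1],
])

```text
time: 8.5
tool_pos: [547.8, 203.6, 97.6]
tcp_rot: [-179.8, -0.0, 84.3]
ft_force: [-0.0, 0.9, -1.8]
finger_gap: 22.9
```

```bash
python3 -c "
from h import *
snap('side','s9');print('tip in carrier',carr(tip()).round(1))
plan((610.1,186.3,90),96.8,20)
"
```

```text
tip in carrier [-109.4   -1.6  117.6]
now [548.7 203.7  99. ] [-179.9   -0.    84.3] t 8.55 gap 23.0 F [ 2.1  0.9 -1.3] n 4
[[-0.0028, 0.0157, 0.0022], [-0.001, -0.0, -0.055], 0]
[[-0.0037, 0.0155, 0.0022], [-0.001, -0.0, -0.055], 0]
[[-0.0045, 0.0153, 0.0022], [-0.001, -0.0, -0.055], 0]
[[-0.0053, 0.015, 0.0022], [-0.001, -0.0, -0.055], 0]
```

carry_out([
  [[-0.003,0.0157,0.0022],[0,0,-0.055],1],
  [[-0.0037,0.0155,0.0022],[0,0,-0.055],1],
  [[-0.0045,0.0153,0.0022],[0,0,-0.055],1],
  [[-0.0053,0.015,0.0022],[0,0,-0.055],1],
])

```text
time: 8.95
tool_pos: [610.9, 186.6, 91.0]
tcp_rot: [-180.0, -0.1, 97.4]
ft_force: [-0.3, -0.2, -1.8]
finger_gap: 22.7
```

```bash
python3 -c "
from h import *
snap('side','s9')
plan((610.1,186.3,70),96.8,20)
"
```

```text
now [612.7 185.5  90.7] [180.   -0.   97.5] t 9.0 gap 23.0 F [-2.4 -2.  -0.6] n 2
[[0.0006, -0.0012, 0.0104], [0.0, -0.0, 0.006], 0]
[[0.0006, -0.0012, 0.0104], [0.0, -0.0, 0.006], 0]
```

carry_out([
  [[0.0006,-0.0012,0.01],[0,0,0.006],1],
  [[0.0006,-0.0012,0.01],[0,0,0.006],1],
])

```text
time: 9.2
tool_pos: [610.9, 186.0, 70.3]
tcp_rot: [179.9, -0.1, 96.6]
ft_force: [-0.7, -0.6, -2.1]
finger_gap: 22.6
```

```bash
python3 -c "
from h import *
snap('side','s9');snap('side','s9')
plan((610.1,186.3,45),96.8,20)
s=snap('wrist','w9')
crop('s9',280,170,380,260,7,'c11')
"
```

```text
now [609.  186.   68.5] [-179.9   -0.    96.7] t 9.3 gap 22.9 F [-1.1 -0.4 -1.9] n 2
[[0.0001, 0.0006, 0.0117], [-0.001, -0.0, -0.001], 0]
[[0.0001, 0.0006, 0.0117], [-0.001, -0.0, -0.001], 0]
```

View pics/c11.png

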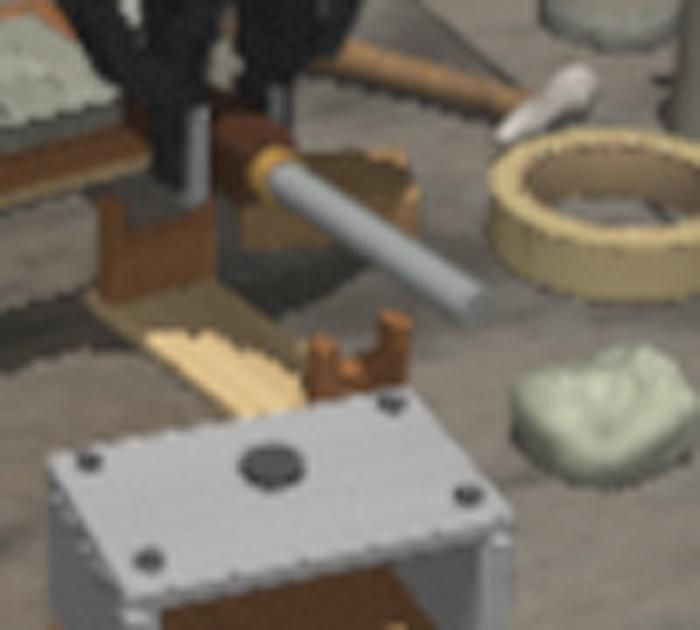

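View pics/w9.png

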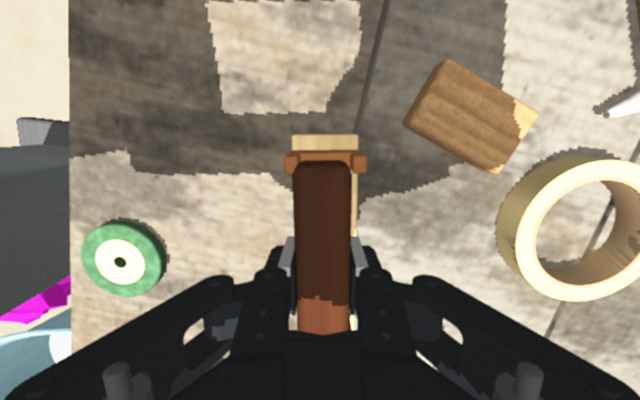

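carry_out([
  [[0,0.0006,0.012],[0,0,0],1],
  [[0,0.0006,0.012],[0,0,0],1],
])

```text
time: 9.55
tool_pos: [611.8, 187.2, 46.6]
tcp_rot: [179.8, -0.1, 96.7]
ft_force: [-0.2, 0.4, -0.9]
finger_gap: 23.1
```

```bash
python3 -c "
from h import *
snap('side','s9')
plan((610.1,186.3,27.5),96.8,9)
"
```

```text
now [610.7 187.   44.2] [ 1.799e+02 -1.000e-01  9.670e+01] t 9.6 gap 22.8 F [-2.2  0.  -3.3] n 2
[[-0.0003, -0.0003, 0.0084], [0.0, -0.001, -0.001], 0]
[[-0.0003, -0.0003, 0.0084], [0.0, -0.001, -0.001], 0]
```

carry_out([
  [[-0.0003,-0.0005,0.008],[0,0,0],1],
  [[-0.0003,-0.0005,0.008],[0,0,0],1],
])

```text
time: 9.8
tool_pos: [609.7, 186.4, 27.1]
tcp_rot: [179.9, -0.1, 96.7]
ft_force: [-0.5, 0.0, -2.3]
finger_gap: 22.8
```

```bash
python3 -c "
from h import *
snap('side','s9');snap('side','s9')
plan((610.1,186.3,26.8),96.8,9)
"
```

```text
now [609.8 186.4  27.1] [ 1.799e+02 -1.000e-01  9.670e+01] t 9.9 gap 22.9 F [-0.3 -0.6 -1.3] n 1
[[-0.0001, 0.0003, 0.0003], [0.001, -0.001, -0.002], 0]
```

carry_out([
  [[0,0,0.0003],[0,0,0],0.5],
  [[0,0,0],[0,0,0],0],
  [[0,0,0],[0,0,0],0],
  [[0,0,0],[0,0,0],0],
  [[0,0,0],[0,0,0],0],
  [[0,0,0],[0,0,0],0],
  [[0,0,0],[0,0,0],0],
])

```text
time: 10.6
tool_pos: [611.1, 186.5, 28.3]
tcp_rot: [179.8, -0.1, 96.7]
ft_force: [0.2, -0.6, -0.1]
finger_gap: 85.1
```

carry_out([
  [[0,0,-0.02],[0,0,0],0],
  [[0,0,-0.03],[0,0,0],0],
  [[0,0,-0.03],[0,0,0],0],
  [[0,0,-0.02],[0,0,0],0],
])

```text
time: 11.0
tool_pos: [607.0, 185.5, 125.9]
tcp_rot: [-179.6, -0.0, 96.7]
ft_force: [1.2, 1.3, -0.0]
finger_gap: 85.4
```

```bash
python3 -c "
from h import *
snap('side','s10');snap('wrist','w10')
plan(carw((44,0,160)),84.2)
crop('s10',280,170,380,260,7,'c11')
"
```

```text
now [608.9 185.9 128.1] [-179.9   -0.    96.7] t 11.1 gap 85.3 F [ 0.2  0.2 -0.4] n 7
[[-0.0379, -0.0172, -0.0046], [-0.0, -0.0, 0.031], 0]
[[-0.0384, -0.016, -0.0046], [-0.0, -0.0, 0.031], 0]
[[-0.0389, -0.0148, -0.0046], [-0.0, -0.0, 0.031], 0]
[[-0.0393, -0.0135, -0.0046], [-0.0, -0.0, 0.031], 0]
[[-0.0397, -0.0123, -0.0046], [-0.0, -0.0, 0.031], 0]
[[-0.0401, -0.0111, -0.0046], [-0.0, -0.0, 0.031], 0]
[[-0.0404, -0.0098, -0.0046], [-0.0, -0.0, 0.031], 0]
```

View pics/c11.png

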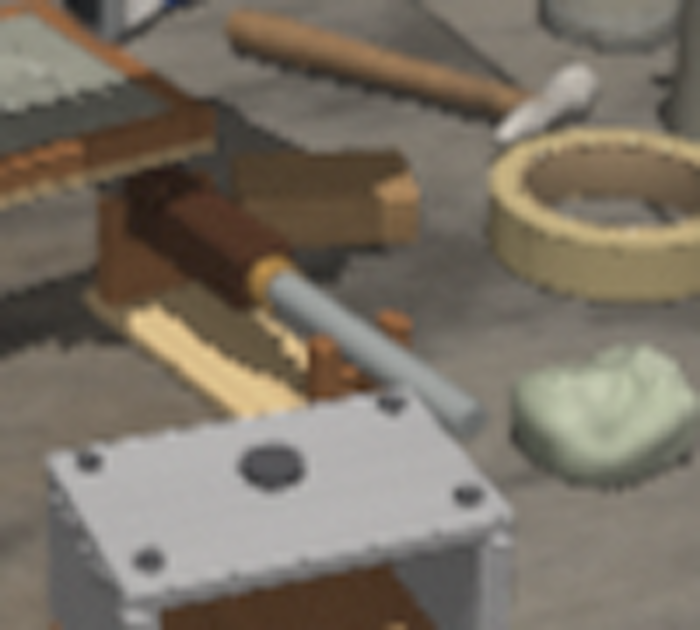

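View pics/w10.png

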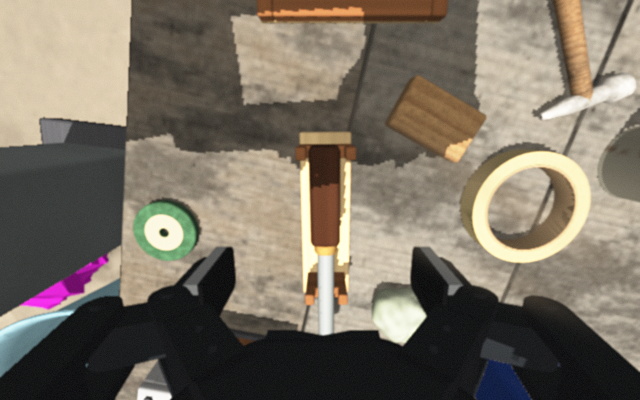

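```bash
python3 -c "
from h import *
plan(carw((125,0,190)),84.2)"
```

```text
now [608.9 185.9 128.1] [-179.9   -0.    96.7] t 11.1 gap 85.3 F [ 0.2  0.2 -0.4] n 9
[[-0.0382, -0.0153, -0.0069], [-0.0, -0.0, 0.024], 0]
[[-0.0386, -0.0144, -0.0069], [-0.0, -0.0, 0.024], 0]
[[-0.0389, -0.0134, -0.0069], [-0.0, -0.0, 0.024], 0]
[[-0.0392, -0.0125, -0.0069], [-0.0, -0.0, 0.024], 0]
[[-0.0395, -0.0115, -0.0069], [-0.0, -0.0, 0.024], 0]
[[-0.0398, -0.0106, -0.0069], [-0.0, -0.0, 0.024], 0]
[[-0.04, -0.0096, -0.0069], [-0.0, -0.0, 0.024], 0]
[[-0.0403, -0.0086, -0.0069], [-0.0, -0.0, 0.024], 0]
[[-0.0405, -0.0076, -0.0069], [-0.0, -0.0, 0.024], 0]
```

carry_out([
  [[-0.038,-0.015,-0.012],[0,0,0.024],0],
  [[-0.0385,-0.0145,-0.012],[0,0,0.024],0],
  [[-0.039,-0.0135,-0.01],[0,0,0.024],0],
  [[-0.039,-0.0125,-0.007],[0,0,0.024],0],
  [[-0.0395,-0.0115,-0.007],[0,0,0.024],0],
  [[-0.04,-0.0105,-0.007],[0,0,0.024],0],
  [[-0.04,-0.0095,-0.004],[0,0,0.024],0],
  [[-0.04,-0.0085,-0.002],[0,0,0.024],0],
  [[-0.03,-0.006,0],[0,0,0.024],0],
])

```text
time: 12.0
tool_pos: [508.7, -168.5, 181.8]
tcp_rot: [-179.5, -0.0, 84.3]
ft_force: [0.9, -0.3, 0.4]
finger_gap: 85.6
```

```bash
python3 -c "
from h import *
snap('side','s11');snap('top','t11');snap('wrist','w11')
plan(carw((44,0,100)),84.2)
crop('w11',220,150,420,300,4,'c12')
crop('t11',340,190,440,280,7,'c13')
"
```

```text
now [ 508.8 -167.8  181.3] [-1.794e+02 -1.000e-01  8.420e+01] t 12.15 gap 85.2 F [ 0.1  1.1 -0.3] n 3
[[0.0257, 0.0016, 0.0271], [-0.003, -0.0, 0.0], 0]
[[0.0258, 0.0015, 0.0271], [-0.003, -0.0, 0.0], 0]
[[0.0258, 0.0014, 0.0271], [-0.003, -0.0, 0.0], 0]
```

View pics/w11.png

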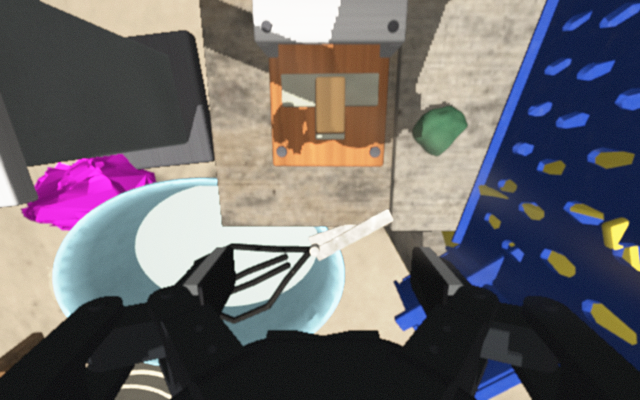

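View pics/c13.png

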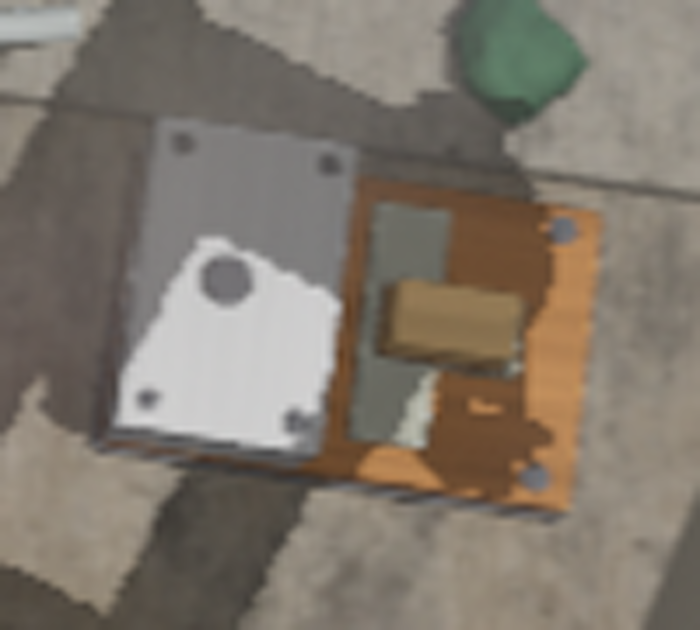

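```bash
python3 -c "
from h import *
crop('w11',265,35,395,170,5,'c12')"
```

```text
(no output)
```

View pics/c12.png

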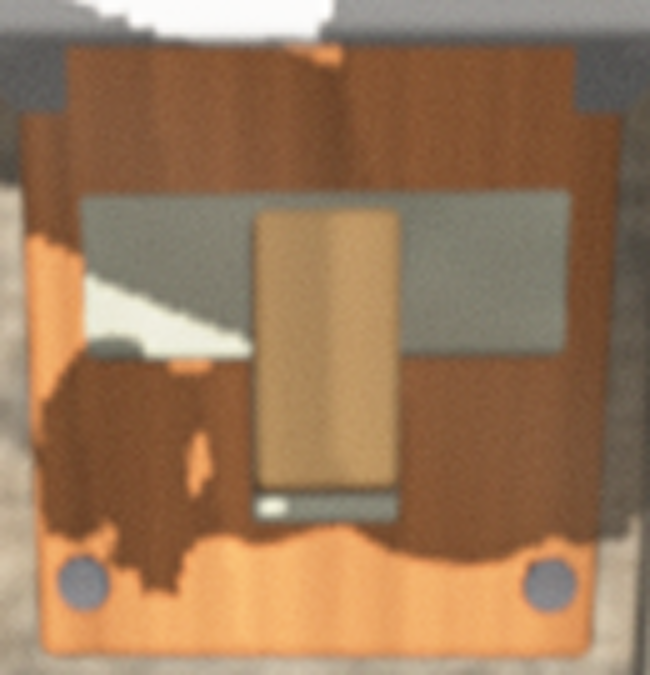

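Run:
```python
from h import *
s=load('w11'); t=load('t11'); c=lambda U:uc(U,5,265,35); e=lambda U:uc(U,7,340,190)
o=[(s,c(a),b) for a,b in [((80,196),(-29,-44,42)),((572,192),(-29,44,42)),((566,352),(-1,44,42)),((88,357),(-1,-44,42)),((255,210),(-22,-12,72)),((400,208),(-22,12,72)),((258,488),(22,-12,72)),((397,486),(22,12,72))]]
p,q=fit(o,[520,-90,-96]); print(p,q.tolist(),carr([*p[:2],0]))
o2=[(t,e(a),b) for a,b in [((397,277),(-22,12,72)),((526,294),(22,12,72)),((518,362),(22,-12,72)),((385,345),(-22,-12,72)),((375,203),(-29,44,42)),((452,211),(-1,44,42)),((349,437),(-29,-44,42)),((428,446),(-1,-44,42))]]
p,q=fit(o2,[520,-90,-96]); print(p,q.tolist())
p,q=fit(o+o2,[520,-90,-96]); print(p)
```

```text
[521.99183114 -90.66758509 -95.41412395] [[-0.3, -0.5], [0.2, -0.7], [0.1, 0.5], [-0.6, 0.3], [-0.5, -0.5], [0.7, -0.4], [-0.3, 0.6], [0.6, 0.8]] [43.25059206  1.36958714  0.        ]
[521.13458355 -89.81880087 -95.20852384] [[0.3, 0.0], [-0.6, 0.0], [-0.4, -0.2], [1.0, -0.2], [0.0, -0.4], [-0.1, -0.0], [0.0, 0.2], [-0.2, 0.5]]
[521.90574799 -90.58945931 -95.3915019 ]
```

```bash
python3 -c "
from h import *
plan((521.9,-90.6,105),84.6)"
```

```text
now [ 508.8 -167.8  181.3] [-1.794e+02 -1.000e-01  8.420e+01] t 12.15 gap 85.2 F [ 0.1  1.1 -0.3] n 3
[[0.026, 0.002, 0.0255], [-0.003, -0.0, -0.002], 0]
[[0.026, 0.002, 0.0254], [-0.003, -0.0, -0.002], 0]
[[0.026, 0.002, 0.0254], [-0.003, -0.0, -0.002], 0]
```

carry_out([
  [[0.026,0.002,0.025],[-0.003,0,-0.002],0],
  [[0.026,0.002,0.025],[-0.003,0,-0.002],0],
  [[0.026,0.002,0.025],[-0.003,0,-0.002],0],
])

```text
time: 12.45
tool_pos: [525.2, -90.5, 107.3]
tcp_rot: [179.6, 0.0, 84.4]
ft_force: [1.0, 0.1, -0.8]
finger_gap: 85.5
```

```bash
python3 -c "
from h import *
snap('side','s12');snap('side','s12');plan((521.9,-90.6,70),84.6,20)"
```

```text
now [521.9 -87.4 103.1] [-1.799e+02 -1.000e-01  8.460e+01] t 12.55 gap 85.3 F [-0.  -0.2 -1.2] n 2
[[-0.0016, 0.0002, 0.0165], [-0.001, -0.001, -0.0], 0]
[[-0.0016, 0.0002, 0.0165], [-0.001, -0.001, -0.0], 0]
```

carry_out([
  [[-0.0016,0,0.016],[0,0,0],0],
  [[-0.0016,0,0.016],[0,0,0],0],
])

```text
time: 12.75
tool_pos: [523.1, -88.2, 71.8]
tcp_rot: [180.0, -0.1, 84.9]
ft_force: [-1.0, 0.0, 0.0]
finger_gap: 85.5
```

```bash
python3 -c "
from h import *
snap('side','s12');snap('side','s12');plan((521.9,-90.6,47),84.6,9)"
```

```text
now [521.7 -88.3  70.4] [-179.8   -0.2   84.8] t 12.85 gap 85.5 F [ 0.3  0.3 -0.8] n 3
[[-0.0008, 0.0001, 0.0078], [-0.001, -0.001, 0.001], 0]
[[-0.0008, 0.0001, 0.0078], [-0.001, -0.001, 0.001], 0]
[[-0.0007, 0.0001, 0.0078], [-0.001, -0.001, 0.001], 0]
```

carry_out([
  [[-0.001,0,0.008],[-0.001,-0.001,0.001],0],
  [[-0.001,0,0.008],[-0.001,-0.001,0.001],0],
  [[-0.001,0,0.0075],[-0.001,-0.001,0],0],
])

```text
time: 13.15
tool_pos: [523.8, -91.7, 48.7]
tcp_rot: [179.7, 0.1, 84.8]
ft_force: [-0.8, -0.1, 0.9]
finger_gap: 85.5
```

```bash
python3 -c "
from h import *
snap('side','s12');snap('side','s12');plan((521.9,-90.6,47),84.6,9)
crop('s12',260,190,390,320,5,'c14')"
```

```text
now [522.5 -91.5  47.5] [179.9   0.   84.7] t 13.25 gap 85.4 F [-0.2  0.2  0.3] n 1
[[0.0008, -0.0007, 0.0005], [0.002, 0.001, 0.002], 0]
```

View pics/c14.png

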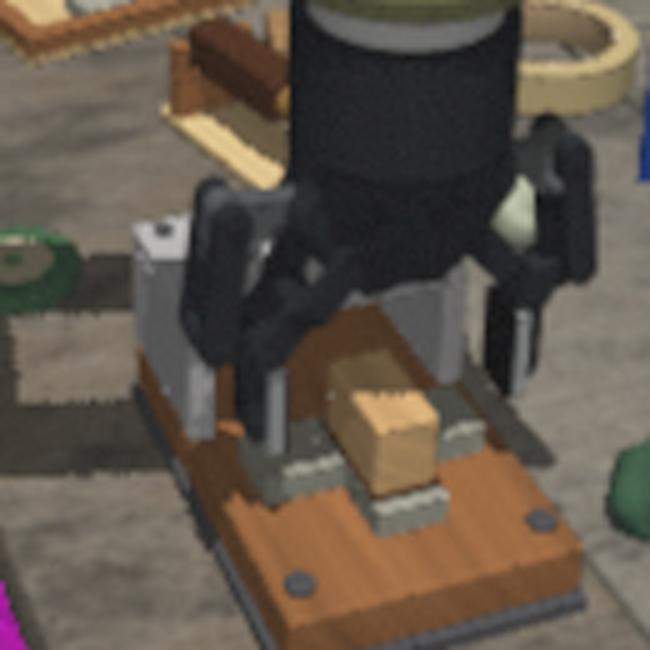

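carry_out([
  [[0.0008,-0.0007,0],[0,0,0],1],
  [[0,0,0],[0,0,0],1],
  [[0,0,0],[0,0,0],1],
  [[0,0,0],[0,0,0],1],
  [[0,0,0],[0,0,0],1],
  [[0,0,0],[0,0,0],1],
  [[0,0,0],[0,0,0],1],
  [[0,0,0],[0,0,0],1],
], newtons=60)

```text
time: 14.05
tool_pos: [522.8, -91.0, 48.9]
tcp_rot: [179.8, 0.1, 84.7]
ft_force: [0.3, -0.2, 0.2]
finger_gap: 22.7
```

```bash
python3 -c "
from h import *
snap('side','s13');plan((521.9,-90.6,47),84.6,9)
crop('s13',260,190,390,320,5,'c14')"
```

```text
now [522.8 -90.9  48.9] [1.798e+02 1.000e-01 8.470e+01] t 14.1 gap 22.8 F [ 0.4  0.5 -0.2] n 1
[[0.0003, -0.0009, 0.0019], [0.004, 0.001, 0.002], 0]
```

View pics/c14.png

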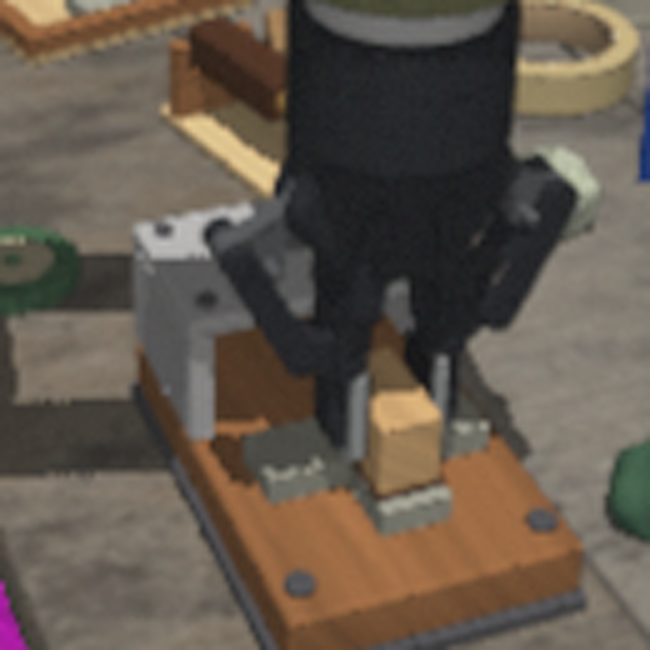

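```bash
python3 -c "
from h import *
plan((522.8,-90.9,150),84.7,30)
p=r.sense()['tool_pos']
plan((590-0,285,200-101),96.6)"
```

```text
now [522.8 -90.9  48.9] [1.798e+02 1.000e-01 8.470e+01] t 14.1 gap 22.8 F [ 0.4  0.5 -0.2] n 4
[[-0.0, 0.0001, -0.0253], [0.001, 0.0, 0.0], 0]
[[-0.0, 0.0001, -0.0253], [0.001, 0.0, 0.0], 0]
[[-0.0, 0.0001, -0.0253], [0.001, 0.0, 0.0], 0]
[[0.0, 0.0, -0.0253], [0.001, 0.0, 0.0], 0]
now [522.8 -90.9  48.9] [1.798e+02 1.000e-01 8.470e+01] t 14.1 gap 22.8 F [ 0.4  0.5 -0.2] n 9
[[0.0423, 0.0036, -0.0056], [0.0, 0.0, -0.023], 0]
[[0.0422, 0.0046, -0.0056], [0.0, 0.0, -0.023], 0]
[[0.0421, 0.0056, -0.0056], [0.0, 0.0, -0.023], 0]
[[0.0419, 0.0065, -0.0056], [0.0, 0.0, -0.023], 0]
[[0.0418, 0.0075, -0.0056], [0.0, 0.0, -0.023], 0]
[[0.0416, 0.0084, -0.0056], [0.0, 0.0, -0.023], 0]
[[0.0414, 0.0094, -0.0056], [0.0, 0.0, -0.023], 0]
[[0.0412, 0.0103, -0.0056], [0.0, 0.0, -0.023], 0]
[[0.0409, 0.0113, -0.0056], [0.0, 0.0, -0.023], 0]
```

carry_out([
  [[0,0,-0.01],[0.001,0,0],1],
  [[0,0,-0.02],[0,0,0],1],
  [[0,0,-0.03],[0,0,0],1],
  [[0,0,-0.03],[0,0,0],1],
  [[0,0,-0.02],[0,0,0],1],
])

```text
time: 14.6
tool_pos: [518.3, -89.7, 159.4]
tcp_rot: [-179.5, -0.0, 84.7]
ft_force: [1.8, 0.4, -2.2]
finger_gap: 22.9
```

```bash
python3 -c "
from h import *
plan((590-0,285,190),96.6,30)"
```

```text
now [518.3 -89.7 159.4] [-179.5   -0.    84.7] t 14.6 gap 22.9 F [ 1.8  0.4 -2.2] n 13
[[0.0292, 0.0028, -0.0024], [-0.001, -0.0, -0.016], 0]
[[0.0292, 0.0033, -0.0024], [-0.001, -0.0, -0.016], 0]
[[0.0291, 0.0038, -0.0024], [-0.001, -0.0, -0.016], 0]
[[0.029, 0.0042, -0.0024], [-0.001, -0.0, -0.016], 0]
[[0.029, 0.0047, -0.0024], [-0.001, -0.0, -0.016], 0]
[[0.0289, 0.0051, -0.0024], [-0.001, -0.0, -0.016], 0]
[[0.0288, 0.0056, -0.0024], [-0.001, -0.0, -0.016], 0]
[[0.0287, 0.0061, -0.0024], [-0.001, -0.0, -0.016], 0]
[[0.0286, 0.0065, -0.0024], [-0.001, -0.0, -0.016], 0]
[[0.0285, 0.007, -0.0024], [-0.001, -0.0, -0.016], 0]
[[0.0284, 0.0074, -0.0024], [-0.001, -0.0, -0.016], 0]
[[0.0283, 0.0079, -0.0024], [-0.001, -0.0, -0.016], 0]
[[0.0281, 0.0083, -0.0024], [-0.001, -0.0, -0.016], 0]
```

carry_out([
  [[0.022,0.003,-0.002],[0,0,-0.016],1],
  [[0.03,0.0035,-0.002],[0,0,-0.016],1],
  [[0.031,0.004,-0.002],[0,0,-0.016],1],
  [[0.031,0.0045,-0.002],[0,0,-0.016],1],
  [[0.031,0.005,-0.002],[0,0,-0.017],1],
  [[0.031,0.0055,-0.002],[0,0,-0.017],1],
  [[0.031,0.006,-0.002],[0,0,-0.017],1],
  [[0.031,0.0065,-0.002],[0,0,-0.017],1],
  [[0.031,0.007,-0.002],[0,0,-0.017],1],
  [[0.031,0.0075,-0.002],[0,0,-0.017],1],
  [[0.03,0.008,-0.002],[0,0,-0.017],1],
  [[0.025,0.008,-0.002],[0,0,-0.017],1],
])

```text
time: 15.8
tool_pos: [590.5, 275.4, 197.2]
tcp_rot: [179.9, 0.1, 96.3]
ft_force: [1.1, -0.5, -2.5]
finger_gap: 23.0
```

```bash
python3 -c "
from h import *
snap('side','s14');snap('wrist','w14');plan((590-0,285,190),96.6,30)"
```

```text
now [590.6 277.2 197.3] [1.798e+02 1.000e-01 9.640e+01] t 15.9 gap 22.9 F [-0.8  0.2 -0.7] n 1
[[0.0079, 0.0002, 0.0073], [0.003, 0.001, -0.004], 0]
```

View pics/w14.png

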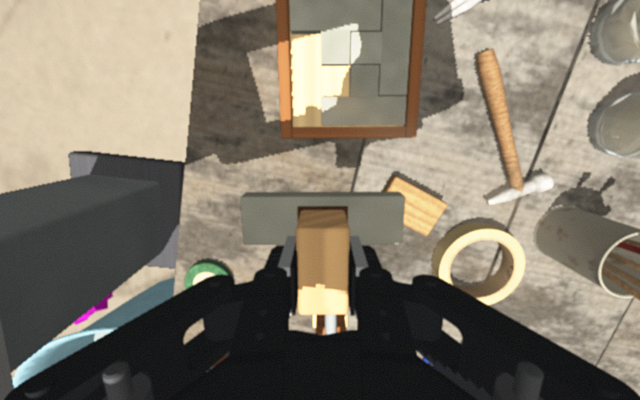

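View pics/s14.png

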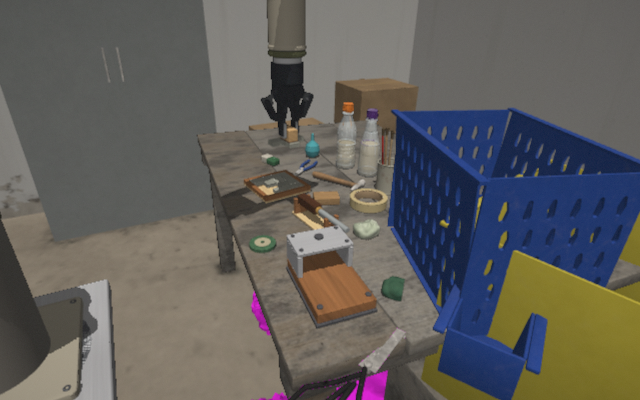

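carry_out([
  [[0.02,0,0.0],[0.002,0,-0.003],1],
  [[0.025,0,0],[0,0,0],1],
])

```text
time: 16.1
tool_pos: [585.9, 319.9, 197.7]
tcp_rot: [180.0, 0.2, 96.4]
ft_force: [-0.0, 0.4, -1.3]
finger_gap: 22.7
```

```bash
python3 -c "
from h import *
snap('side','s15');snap('side','s15');snap('wrist','w15');plan((590-0,285,190),96.6,30)
crop('w15',260,0,440,190,3.9,'c15');crop('w15',230,180,420,330,4,'c16')"
```

```text
now [585.3 321.  197.5] [180.    0.2  96.6] t 16.25 gap 23.1 F [ 0.5 -0.8 -2.5] n 2
[[-0.0181, 0.0003, 0.0038], [0.0, 0.001, -0.0], 0]
[[-0.0181, 0.0003, 0.0038], [0.0, 0.001, -0.0], 0]
```

View pics/c15.png

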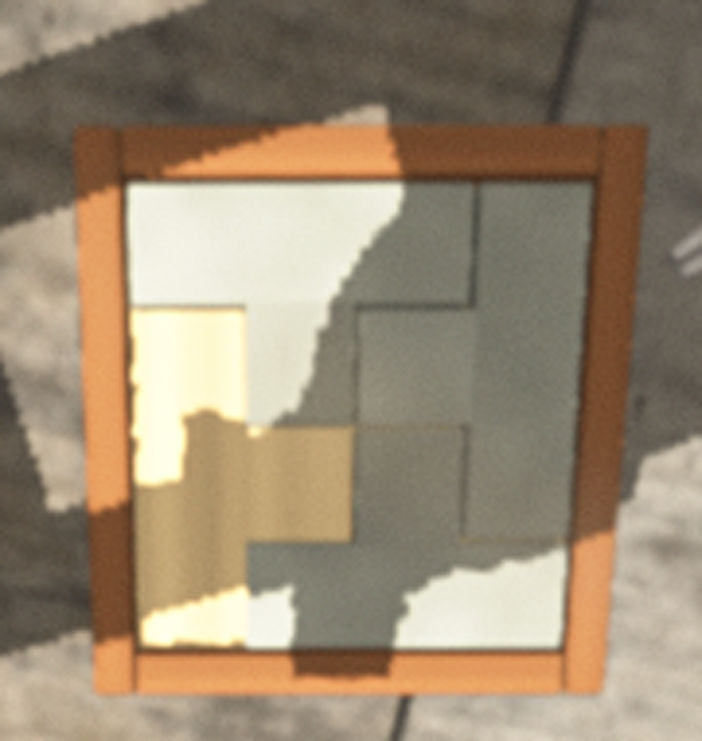

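View pics/c16.png

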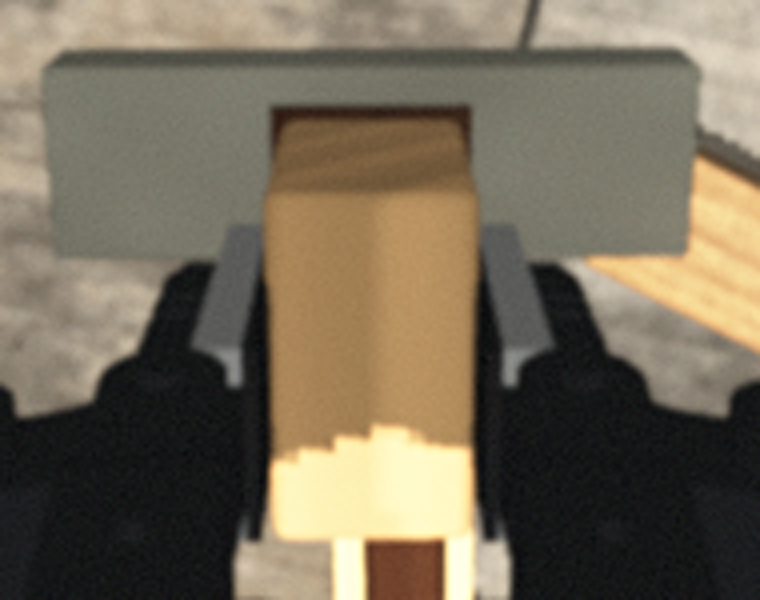

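Run:
```python
from h import *
s=load('w15'); c=lambda U:uc(U,3.9,260,0); e=lambda U:uc(U,4,230,180)
o=[(s,c(a),b) for a,b in [((77,127),(-73,73,18)),((648,127),(73,73,18)),((603,693),(73,-73,18)),((95,693),(-73,-73,18)),((246,306),(-29.25,30.75,18)),((247,428),(-29.25,.75,18)),((353,428),(.75,.75,18)),((353,543),(.75,-30.75,18)),((246,543),(-29.25,-30.75,18))]]
p,q=fit(o,[600,400,6]); print('panel',p,q.tolist())
a=np.radians(p[2]); R=np.array([[np.cos(a),-np.sin(a)],[np.sin(a),np.cos(a)]]); print('gap',p[:2]+R@[-30,-15])
o4=o[4:]; p4,q4=fit(o4,[600,400,6]); a=np.radians(p4[2]);R=np.array([[np.cos(a),-np.sin(a)],[np.sin(a),np.cos(a)]]); print('gap from inner',p4, p4[:2]+R@[-30,-15])
# held paver: unknown z of paver bottom zb
obs=[((48,66),(-29,-44,12)),((697,66),(-29,44,12)),((688,252),(-1,44,12)),((58,255),(-1,-44,12)),((266,193),(-22,-12,42)),((478,193),(-22,12,42)),((274,540),(22,-12,42)),((472,540),(22,12,42)),((273,107),(-22,-12,12)),((471,107),(-22,12,12))]
def f(p,full=False):
    a=np.radians(p[3]); E=[]
    for uv,l in obs:
        P=[p[0]+np.cos(a)*l[0]-np.sin(a)*l[1],p[1]+np.sin(a)*l[0]+np.cos(a)*l[1],p[2]+l[2]]; E+=list(proj(s,P)[0]-e(uv))
    return np.array(E)
z=least_squares(f,[585,321,178,-83.4]); print('paver',z.x,f(z.x).reshape(-1,2).round(1).tolist())
```

```text
panel [605.52249879 404.57597547   6.58736471] [[-1.3, -0.6], [0.9, -0.5], [0.2, 1.0], [-0.7, 1.0], [-0.1, -0.2], [-0.4, -0.6], [1.1, -0.6], [0.4, 0.6], [-0.1, 0.6]]
gap [577.44132737 386.23346169]
gap from inner [605.34809832 404.48352779   6.52378488] [577.24658992 386.17218634]
paver [585.63248357 321.68038272 175.84213208 -83.29088574] [[-1.5, -0.5], [1.3, -0.8], [-0.1, 1.4], [-0.2, 1.0], [-0.6, -0.7], [0.8, -0.8], [-0.2, -1.0], [0.3, -1.1], [2.6, 1.7], [-2.5, 1.6]]
```

```bash
python3 -c "
from h import *
plan((578,386,110),186.55,30)"
```

```text
now [585.3 321.  197.5] [180.    0.2  96.6] t 16.25 gap 23.1 F [ 0.5 -0.8 -2.5] n 12
[[0.0055, 0.0, 0.0073], [-0.0, 0.0, -0.131], 0]
[[0.0054, 0.0007, 0.0073], [-0.0, 0.0, -0.131], 0]
[[0.0053, 0.0014, 0.0073], [-0.0, 0.0, -0.131], 0]
[[0.005, 0.0021, 0.0073], [-0.0, 0.0, -0.131], 0]
[[0.0047, 0.0027, 0.0073], [-0.0, 0.0, -0.131], 0]
[[0.0043, 0.0033, 0.0073], [-0.0, 0.0, -0.131], 0]
[[0.0039, 0.0039, 0.0073], [-0.0, 0.0, -0.131], 0]
[[0.0033, 0.0043, 0.0073], [-0.0, 0.0, -0.131], 0]
[[0.0027, 0.0047, 0.0073], [-0.0, 0.0, -0.131], 0]
[[0.0021, 0.005, 0.0073], [-0.0, 0.0, -0.131], 0]
[[0.0014, 0.0053, 0.0073], [-0.0, 0.0, -0.131], 0]
[[0.0007, 0.0054, 0.0073], [-0.0, 0.0, -0.131], 0]
```

carry_out([
  [[0.0055,0,0.007],[0,0,-0.131],1],
  [[0.0054,0.0007,0.007],[0,0,-0.131],1],
  [[0.0053,0.0014,0.007],[0,0,-0.131],1],
  [[0.005,0.002,0.007],[0,0,-0.131],1],
  [[0.0047,0.0027,0.007],[0,0,-0.131],1],
  [[0.0043,0.0033,0.007],[0,0,-0.131],1],
  [[0.004,0.004,0.007],[0,0,-0.131],1],
  [[0.0033,0.0043,0.007],[0,0,-0.131],1],
  [[0.0027,0.0047,0.007],[0,0,-0.131],1],
  [[0.002,0.005,0.007],[0,0,-0.131],1],
  [[0.0014,0.0053,0.007],[0,0,-0.131],1],
  [[0.0007,0.0054,0.007],[0,0,-0.131],1],
])

```text
time: 17.45
tool_pos: [580.0, 369.7, 113.9]
tcp_rot: [-179.4, -0.1, -170.6]
ft_force: [0.7, -0.2, -2.3]
finger_gap: 22.6
```

```bash
python3 -c "
from h import *
snap('wrist','w16');snap('side','s16');plan((578,386,60),186.55,20)"
```

```text
now [579.1 369.7 112.6] [-179.4   -0.2 -170.7] t 17.55 gap 23.1 F [-0.2 -0.5 -3.3] n 3
[[-0.0006, 0.0056, 0.0175], [-0.004, -0.001, 0.016], 0]
[[-0.0005, 0.0056, 0.0175], [-0.004, -0.001, 0.016], 0]
[[-0.0004, 0.0055, 0.0175], [-0.004, -0.001, 0.016], 0]
```

View pics/w16.png

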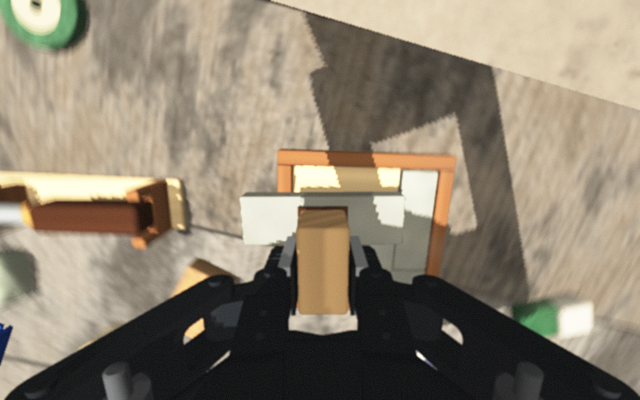

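carry_out([
  [[-0.0005,0.0055,0.017],[-0.004,-0.001,0.016],1],
  [[-0.0005,0.0055,0.017],[-0.004,-0.001,0.016],1],
  [[-0.0004,0.0055,0.016],[-0.003,-0.001,0.016],1],
])

```text
time: 17.85
tool_pos: [581.1, 385.5, 63.4]
tcp_rot: [179.9, 0.3, -174.4]
ft_force: [0.2, -0.0, -2.0]
finger_gap: 23.1
```

```bash
python3 -c "
from h import *
snap('side','s17');snap('wrist','w17');plan((578,386,45),186.55,20)
crop('w17',190,130,470,300,2.8,'c17')
crop('s17',230,130,340,215,7,'c18')"
```

```text
now [578.3 384.7  59.8] [-180.    -0.  -174.2] t 17.95 gap 22.5 F [-1.1 -0.6 -3.8] n 1
[[0.0002, 0.0013, 0.0148], [-0.0, -0.0, -0.014], 0]
```

View pics/c17.png

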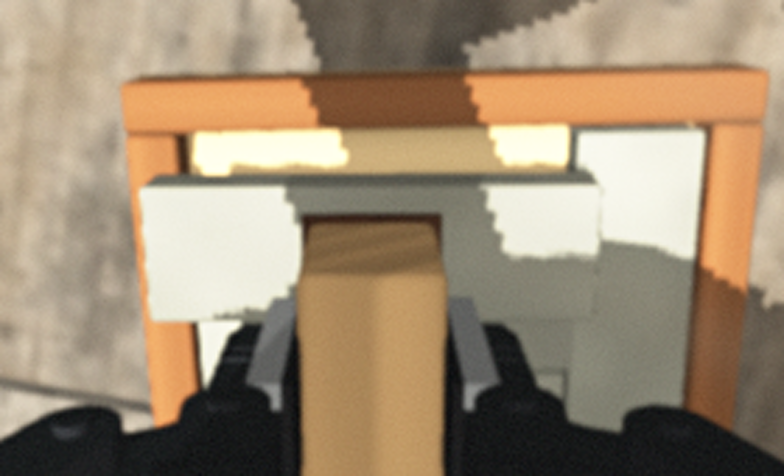

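View pics/c18.png

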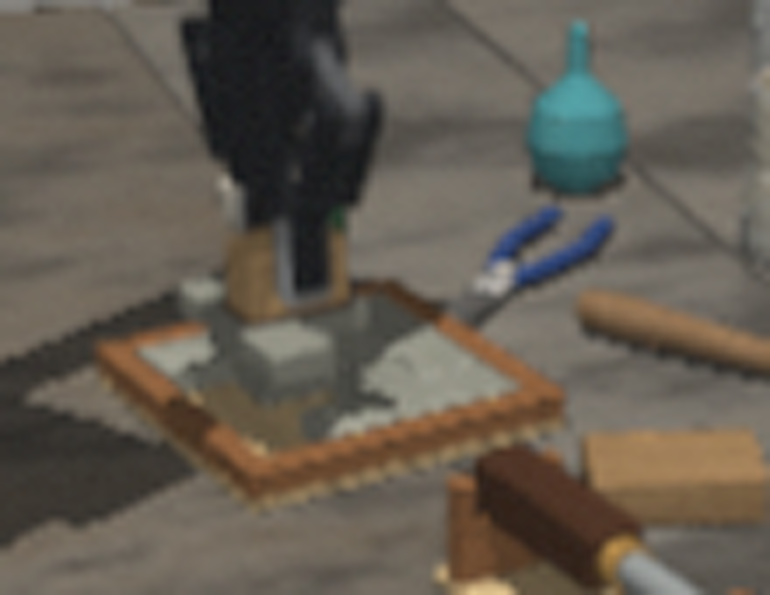

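Run:
```python
from h import *
crop('w17',225,145,365,215,5.7,'c19'); crop('w17',330,145,470,215,5.7,'c20')
```

```text
(no output)
```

View pics/c19.png

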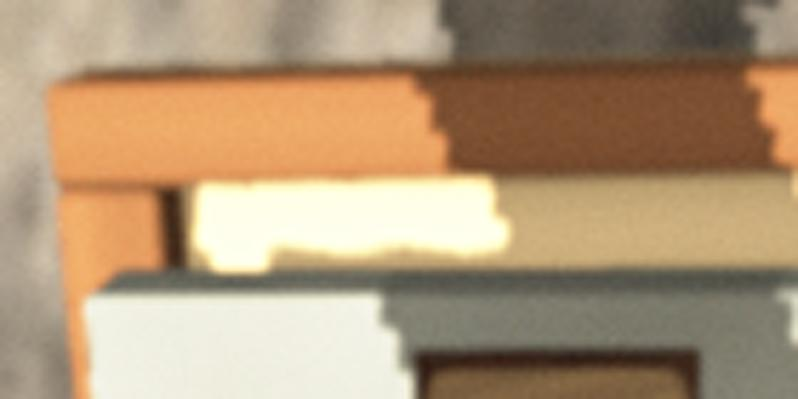

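View pics/c20.png

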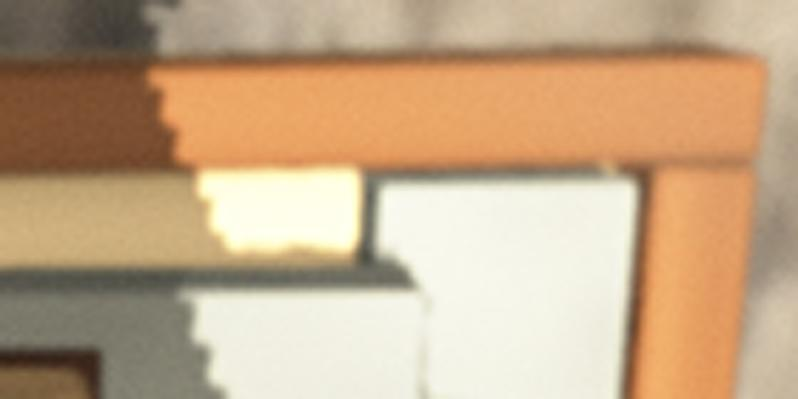

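Run:
```python
from h import *
s=load('w17'); c=lambda U:uc(U,5.7,225,145); e=lambda U:uc(U,5.7,330,145); g=lambda U:uc(U,2.8,190,130)
o=[(s,c((50,85)),(-73,-73,18)),(s,c((163,184)),(-60.75,-60.75,18)),(s,e((765,60)),(-73,73,18)),(s,e((645,165)),(-60.75,60.75,18))]
p,q=fit(o,[600,400,6]); print('panel',p,q.tolist())
a=np.radians(p[2]); R=np.array([[np.cos(a),-np.sin(a)],[np.sin(a),np.cos(a)]]); print('gap',p[:2]+R@[-30,-15])
zt=r.sense()['tool_pos'][2]-18.9
o=[(s,c((88,297)),(-29,-44,12+zt)),(s,e((420,290)),(-29,44,12+zt)),(s,g((302,274)),(-22,-12,42+zt)),(s,g((446,274)),(-22,12,42+zt)),(s,g((152,318)),(-1,-44,12+zt)),(s,g((597,318)),(-1,44,12+zt))]
p,q=fit(o,[578,385,6]); print('paver',p,q.tolist(), r.sense()['tool_pos'])
```

```text
panel [604.88378843 404.79108163   6.62370111] [[-2.4, -0.7], [-1.0, 1.0], [1.9, -0.5], [1.4, 0.9]]
gap [576.81425529 386.43076275]
paver [578.69124593 385.02743205   5.9402768 ] [[-1.8, -1.2], [3.8, -0.9], [-2.7, 0.1], [1.9, -0.2], [-1.6, 2.1], [0.6, 1.1]] [578.31702018 384.6908927   59.84649572]
```

```bash
cat > ba.py <<'E'
from h import *
def toolpose(): pass
T={'w15':([585.3,321.0,197.5],[180,.2,96.6]),'w17':([578.3,384.7,59.8],[180,0,-174.2])}
S={k:load(k) for k in T}
c15=lambda U:uc(U,3.9,260,0); e15=lambda U:uc(U,4,230,180)
c=lambda U:uc(U,5.7,225,145); e=lambda U:uc(U,5.7,330,145); g=lambda U:uc(U,2.8,190,130)
pan=[('w15',c15(a),b) for a,b in [((77,127),(-73,73,18)),((648,127),(73,73,18)),((603,693),(73,-73,18)),((95,693),(-73,-73,18)),((246,306),(-29.25,30.75,18)),((247,428),(-29.25,.75,18)),((353,428),(.75,.75,18)),((353,543),(.75,-30.75,18)),((246,543),(-29.25,-30.75,18))]]
pan+=[('w17',c((50,85)),(-73,-73,18)),('w17',c((163,184)),(-60.75,-60.75,18)),('w17',e((765,60)),(-73,73,18)),('w17',e((645,165)),(-60.75,60.75,18))]
pav=[('w15',e15(a),b) for a,b in [((48,66),(-29,-44,12)),((697,66),(-29,44,12)),((688,252),(-1,44,12)),((58,255),(-1,-44,12)),((266,193),(-22,-12,42)),((478,193),(-22,12,42)),((274,540),(22,-12,42)),((472,540),(22,12,42))]]
pav+=[('w17',c((88,297)),(-29,-44,12)),('w17',e((420,290)),(-29,44,12)),('w17',g((302,274)),(-22,-12,42)),('w17',g((446,274)),(-22,12,42)),('w17',g((152,318)),(-1,-44,12)),('w17',g((597,318)),(-1,44,12))]
def pr(s,P,b):
    K,R,t=cam(s); q=R@P+t; q=cv2.Rodrigues(b[3:])[0]@q+b[:3]; q=K@q; return q[:2]/q[2]
def F(p,split=False):
    E=[]; b=p[6:12]
    a=np.radians(p[2])
    for k,uv,l in pan:
        E+=list(pr(S[k],np.array([p[0]+np.cos(a)*l[0]-np.sin(a)*l[1],p[1]+np.sin(a)*l[0]+np.cos(a)*l[1],l[2]]),b)-uv)
    for k,uv,l in pav:
        tp,tr=T[k]; R=Ro.from_euler('xyz',tr,degrees=True)
        a2=np.radians(p[5]+180); x,y=np.cos(a2)*l[0]-np.sin(a2)*-l[1]*-1*-1, 0
        # paver in tool frame: paver x -> -tool x, z -> -tool z, y -> tool y  (plus yaw p5)
        v=Ro.from_rotvec([0,0,np.radians(p[5])]).apply([-l[0],l[1],-l[2]])+np.array([p[3],p[4],18.9])
        E+=list(pr(S[k],np.array(tp)+R.apply(v),b)-uv)
    if split: return np.array(E).reshape(-1,2).round(1)
    return np.r_[np.array(E)/0.7, b[:3]/2.0, b[3:]/0.01]
if __name__=='__main__':
    z=least_squares(F,[605,404.6,6.6,.5,.3,0]+[1e-4]*6,loss='soft_l1'); p=z.x; print(p.round(3)); print(F(p,True).tolist())
    J=z.jac; cv=np.linalg.inv(J.T@J); print('sd',np.sqrt(np.diag(cv))[:6].round(2))
    a=np.radians(p[2]); G=p[:2]+[np.cos(a)*-30-np.sin(a)*-15,np.sin(a)*-30+np.cos(a)*-15]
    yaw=p[2]+180+p[5]; R=Ro.from_euler('xyz',[180,0,yaw],degrees=True); print('gap',G,'tcp',G-R.apply([p[3],p[4],0])[:2],yaw)
E
python3 ba.py
```

```text
[ 6.05043e+02  4.04598e+02  6.58600e+00 -2.70000e-01 -6.80000e-02
 -1.64000e-01  1.50000e-01 -1.78000e-01  3.57400e+00  3.00000e-03
  2.00000e-03 -0.00000e+00]
[[-0.6, 0.2], [0.0, 0.1], [-0.4, 0.1], [-0.1, 0.2], [0.1, 0.1], [-0.2, -0.7], [1.0, -0.7], [0.3, 0.2], [0.1, 0.2], [-0.1, -0.8], [0.9, 0.5], [-0.2, -0.5], [-0.3, 0.6], [-0.9, 1.5], [0.5, 0.9], [-0.7, 2.8], [0.4, 2.5], [-0.6, 1.2], [0.3, 1.0], [-0.1, 0.0], [-0.0, -0.1], [0.3, -2.4], [2.0, -2.3], [-1.9, -2.1], [1.1, -2.5], [0.4, -0.3], [-1.0, -1.3]]
sd [0.73 0.85 0.59 0.75 0.87 0.65]
gap [576.96178509 386.25599333] tcp [576.68620519 386.29365822] 186.42181053727862
```

carry_out([
  [[0.0012,0.0015,0.01],[0,0,-0.012],1],
])

```text
time: 18.05
tool_pos: [578.2, 386.6, 50.9]
tcp_rot: [180.0, 0.1, -173.6]
ft_force: [0.5, 0.3, -0.7]
finger_gap: 22.8
```

```bash
python3 -c "
from h import *
snap('side','s18');snap('side','s18');snap('top','s18');print(r.sense()['tool_pos'],r.sense()['tcp_rot']);s=snap('wrist','w18');plan((577,386.2,45),186.5,20)
for k in('w15','w17','w18'):
  K,R,t=cam(load(k));print(k,-R.T@t)
crop('w18',225,145,365,215,5.7,'c19'); crop('w18',330,145,470,215,5.7,'c20')
"
```

```text
[575.90781923 385.63528011  48.27288732] [-1.79925026e+02 -1.58177609e-01 -1.73529864e+02]
now [576.6 385.9  49.4] [-1.800e+02 -1.000e-01 -1.735e+02] t 18.25 gap 22.6 F [ 0.3 -0.7 -1.9] n 1
[[-0.0004, 0.0003, 0.0044], [-0.001, -0.001, -0.001], 0]
w15 [577.84156237 387.41914506 339.70390361]
w17 [513.7899878  378.18957913 201.3625516 ]
w18 [511.4832522  377.97633071 190.73461149]
```

View pics/c19.png

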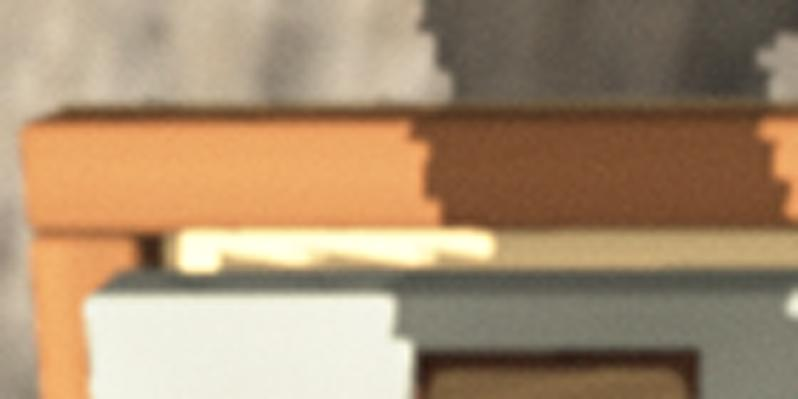

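View pics/c20.png

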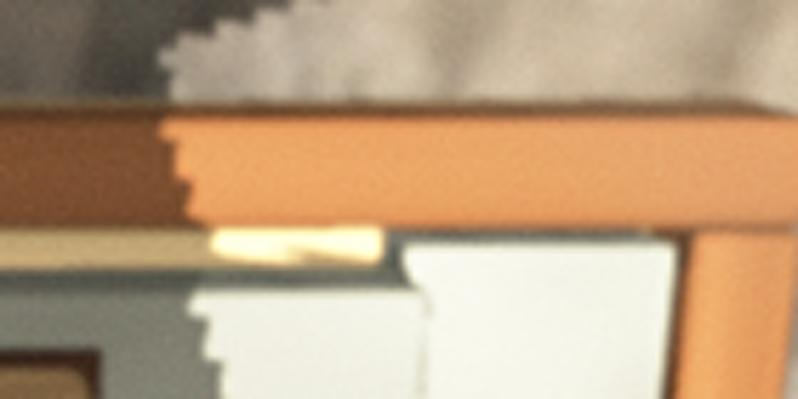

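```bash
crop=1
python3 - <<'E'
from h import *
crop('w18',190,160,470,330,2.8,'c21')
E
```

```text
(no output)
```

View pics/c21.png

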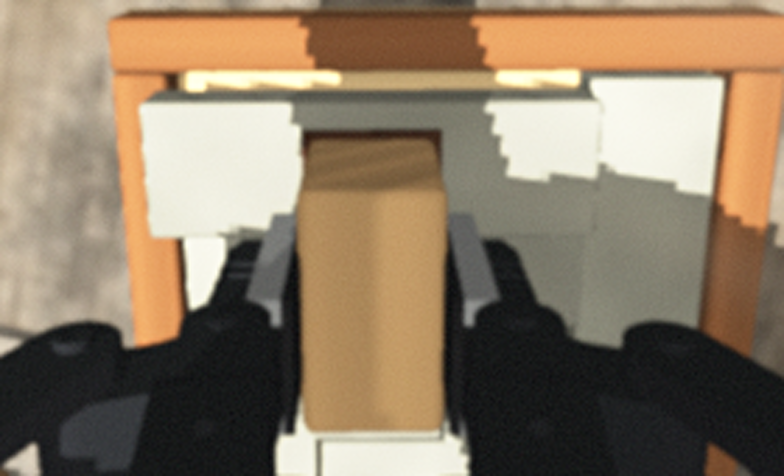

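```bash
cat > b2.py <<'E'
from h import *
import sys
def run(s,pan,pav,tcp,ztoff=18.9):
    def F(p,sp=False):
        E=[]
        K,R,t=cam(s); Rb=cv2.Rodrigues(p[9:12])[0]
        def pr(P):
            q=Rb@(R@np.array(P)+t)+p[6:9]; q=K@q; return q[:2]/q[2]
        for (o,L,z0) in ((p[0:3],pan,0),(p[3:6],pav,tcp[2]-ztoff)):
            a=np.radians(o[2])
            for uv,l in L: E+=list(pr([o[0]+np.cos(a)*l[0]-np.sin(a)*l[1],o[1]+np.sin(a)*l[0]+np.cos(a)*l[1],l[2]+z0])-uv)
        if sp: return np.array(E).reshape(-1,2).round(1).tolist()
        return np.r_[np.array(E)/.7,p[6:8]/.01,p[8]/4,p[9:]/.005]
    z=least_squares(F,[605,404.6,6.6,577,386,6.6]+[1e-4]*6,loss='soft_l1'); p=z.x
    a=np.radians(p[2]); G=p[:2]+[np.cos(a)*-30-np.sin(a)*-15,np.sin(a)*-30+np.cos(a)*-15]
    print('gap',G.round(2),p[2].round(2),'paver',p[3:6].round(2),'bias',p[6:].round(3)); print('move world',(G-p[3:5]).round(2),'yaw',(p[2]-p[5]).round(2),'paver-tcp',(p[3:5]-tcp[:2]).round(2))
    print(F(p,True))
if __name__=='__main__':
    c=lambda U:uc(U,5.7,225,145); e=lambda U:uc(U,5.7,330,145); g=lambda U:uc(U,2.8,190,160)
    pan=[(c((25,122)),(-73,-73,18)),(c((137,235)),(-60.75,-60.75,18)),(e((690,228)),(-60.75,60.75,18)),(e((405,242)),(-59.7,30.75,18))]
    pav=[(c((88,297)),(-29,-44,12)),(e((420,290)),(-29,44,12)),(g((300,190)),(-22,-12,42)),(g((445,190)),(-22,12,42)),(g((152,236)),(-1,-44,12)),(g((597,234)),(-1,44,12)),(g((304,431)),(22,-12,42)),(g((443,431)),(22,12,42))]
    run(load('w18'),pan,pav,[576.3,385.8,48.8])
E
python3 b2.py
```

```text
gap [577.52 387.2 ] 6.82 paver [576.54 385.19   6.94] bias [ 0.000e+00 -0.000e+00  3.064e+00  3.000e-03  1.000e-03  0.000e+00]
move world [0.97 2.01] yaw -0.12 paver-tcp [ 0.24 -0.61]
[[0.1, -0.0], [2.2, 0.0], [-0.9, 0.2], [-0.2, -0.3], [-0.1, -0.4], [1.7, -0.5], [-1.7, -0.0], [0.9, -0.4], [0.1, 0.9], [-1.2, 0.6], [-0.2, 0.3], [0.2, 0.1]]
```

carry_out([
  [[-0.0008,0.0012,0.0085],[0,0,0],1],
])

```text
time: 18.35
tool_pos: [578.9, 388.0, 43.1]
tcp_rot: [180.0, 0.2, -173.6]
ft_force: [1.5, 0.3, -1.1]
finger_gap: 22.5
```

```bash
python3 -c "
from h import *
snap('side','s19');
for i in range(3):
  s=snap('wrist','w19');print(r.sense()['tool_pos'].round(1),r.sense()['tcp_rot'].round(1),r.sense()['ft_force'].round(1))
plan((577,387,37),186.5,20)
crop('w19',225,165,365,235,5.7,'c19'); crop('w19',330,165,470,235,5.7,'c20')
"
```

```text
[577. 387.  40.] [-1.799e+02 -1.000e-01 -1.735e+02] [-0.6 -0.6 -3.2]
[577.  387.   40.3] [-1.799e+02 -1.000e-01 -1.735e+02] [-0.1  0.5 -2.3]
[577.2 387.1  40.7] [-1.799e+02 -1.000e-01 -1.735e+02] [-0.1  0.2 -2.5]
now [577.2 387.1  40.7] [-1.799e+02 -1.000e-01 -1.735e+02] t 18.55 gap 22.8 F [-0.1  0.2 -2.5] n 1
[[0.0002, -0.0, 0.0037], [-0.001, -0.002, -0.001], 0]
```

View pics/c19.png

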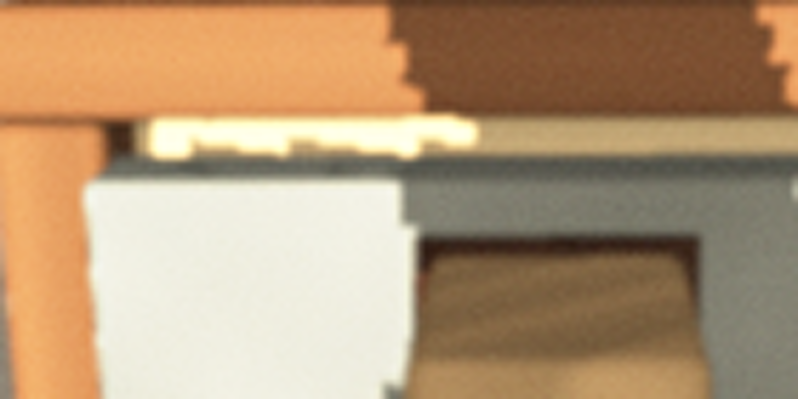

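View pics/c20.png

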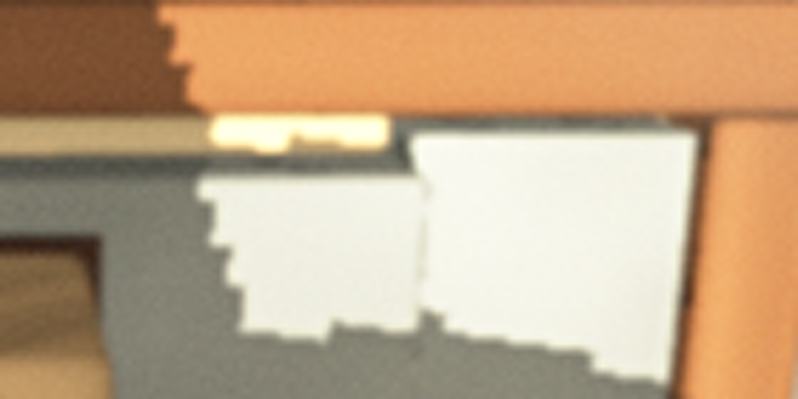

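Run:
```python
from h import *
s=load('w19'); c=lambda U:uc(U,5.7,225,165); e=lambda U:uc(U,5.7,330,165); d=3.2; zb=40.4-18.9
f1=at(s,c((400,116)),18-d);f2=at(s,e((400,116)),18-d); print('frame inner',f1,f2)
for z,v in((zb,155),(zb+12,182)):
    print('bar back',at(s,c((300,v)),z-d),at(s,e((300,v-1 if z>30 else v)),z-d))
print('L frame',at(s,c((106,145)),18-d),'bar L',at(s,c((118,157)),zb-d),at(s,c((87,185)),zb+12-d))
print('R neigh',at(s,e((410,135)),18-d),'bar R',at(s,e((397,157)),zb-d),at(s,e((426,180)),zb+12-d))
```

```text
frame inner [548.44931382 367.03820313  14.8       ] [541.55456742 427.94374496  14.8       ]
bar back [552.82935796 357.62106077  18.3       ] [546.0362501 417.6269921  18.3      ]
bar back [552.47751633 359.39451098  30.3       ] [546.05753736 415.2435951   30.3       ]
L frame [554.88150731 337.24776255  14.8       ] bar L [555.10248153 339.38170912  18.3       ] [555.01934886 339.52296952  30.3       ]
R neigh [543.39984856 429.3226112   14.8       ] bar R [545.13941382 427.38888589  18.3       ] [544.63108812 426.9842645   30.3       ]
```

carry_out([
  [[0.001,0,0.003],[-0.001,-0.002,0],1],
])

```text
time: 18.65
tool_pos: [576.9, 387.3, 38.5]
tcp_rot: [180.0, 0.1, -173.6]
ft_force: [0.2, -0.3, -2.0]
finger_gap: 22.7
```

```bash
cat > look.py <<'E'
from h import *
import sys
n=sys.argv[1]
snap('side','s'+n)
for i in range(3):
  s=snap('wrist','w'+n);q=r.sense();print(q['tool_pos'].round(1),q['tcp_rot'].round(1),q['ft_force'].round(1),q['wrist_torque'].round(2))
crop('w'+n,225,165,425,235,4,'cl')
crop('s'+n,230,130,340,215,7,'cs')
E
python3 look.py 20
```

```text
[575.9 386.8  37.3] [ 180.     0.  -173.5] [ 0.4 -0.  -1.9] [ 0.03 -0.05  0.03]
[575.9 386.8  37.4] [ 180.     0.  -173.5] [ 0.5 -0.9 -1.5] [ 0.03  0.04 -0.04]
[576.1 386.9  37.6] [ 180.     0.  -173.5] [ 0.1  1.  -1.9] [ 0.02 -0.01  0.02]
```

View pics/cl.png

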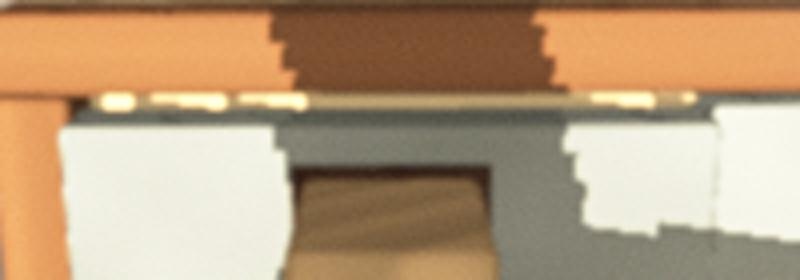

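View pics/cs.png

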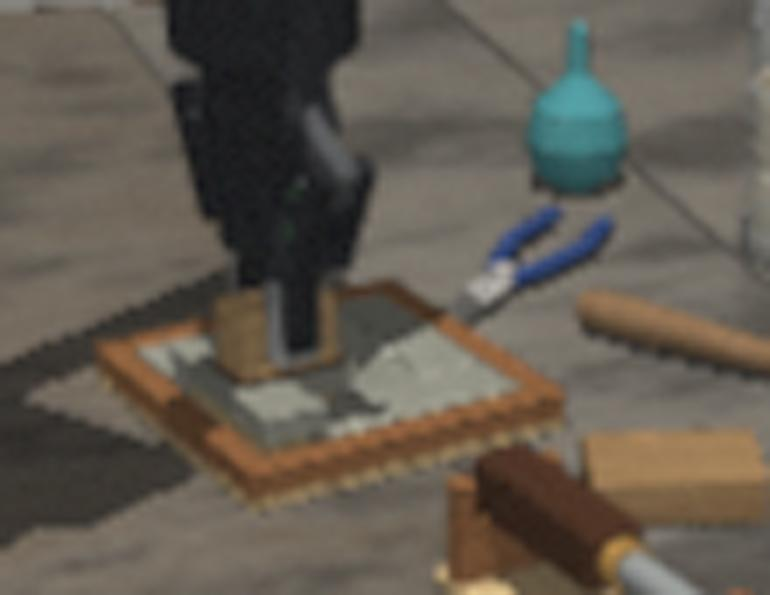

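carry_out([
  [[0,0,0.004],[0,0,0],1],
])

```text
time: 18.95
tool_pos: [576.7, 387.3, 34.5]
tcp_rot: [180.0, 0.1, -173.5]
ft_force: [1.1, -0.7, -1.8]
finger_gap: 23.0
```

```bash
python3 look.py 21
```

```text
[575.7 386.7  33. ] [-180.    -0.  -173.5] [-0.9 -0.  -2.6] [-0.03 -0.02  0.03]
[575.8 386.7  33.1] [-180.    -0.  -173.5] [ 0.6 -0.  -1.3] [-0.04  0.02 -0.01]
[575.9 386.8  33.3] [-180.    -0.  -173.5] [ 0.1  0.2 -2.3] [ 0.07 -0.03 -0.03]
```

View pics/cl.png

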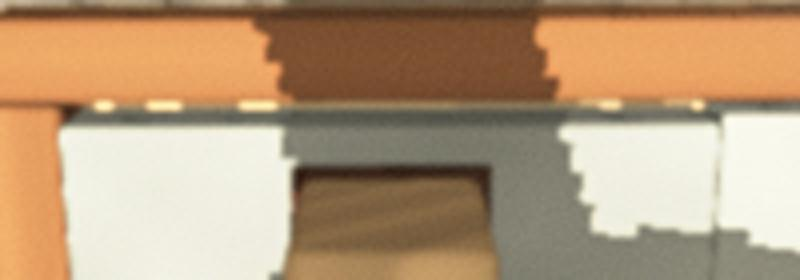

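carry_out([
  [[-0.0003,0,0.004],[0,0,0],1],
  [[0,0,0.003],[0,0,0],1],
])

```text
time: 19.35
tool_pos: [576.7, 387.1, 26.6]
tcp_rot: [180.0, 0.1, -173.5]
ft_force: [-1.0, -0.8, -2.1]
finger_gap: 22.9
```

```bash
python3 look.py 22
```

```text
[576.3 386.9  26.2] [ 180.     0.  -173.5] [-0.4 -0.2 -3.3] [-0.01 -0.03  0.03]
[576.4 387.   26.5] [ 180.     0.  -173.5] [ 0.2 -0.  -1. ] [-0.02 -0.05  0.05]
[576.6 387.1  26.7] [ 180.     0.  -173.5] [-0.4  1.3 -1.8] [0.01 0.04 0.03]
```

View pics/cl.png

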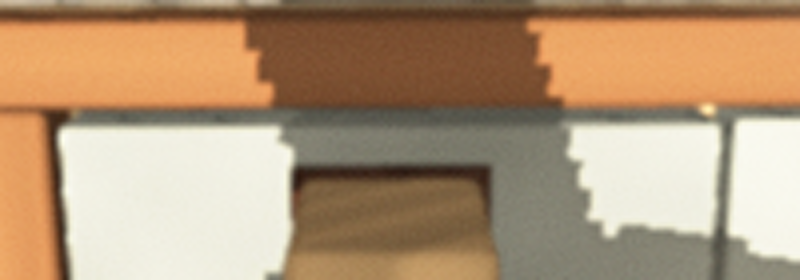

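carry_out([
  [[0,0,0.0015],[0,0,0],1],
])

```text
time: 19.65
tool_pos: [576.9, 387.3, 25.6]
tcp_rot: [180.0, 0.1, -173.5]
ft_force: [0.4, 0.2, -1.6]
finger_gap: 22.7
```

carry_out([
  [[0,0,0],[0,0,0],0.6],
  [[0,0,0],[0,0,0],0],
  [[0,0,0],[0,0,0],0],
  [[0,0,0],[0,0,0],0],
  [[0,0,0],[0,0,0],0],
  [[0,0,0],[0,0,0],0],
  [[0,0,0],[0,0,0],0],
])

```text
time: 20.35
tool_pos: [578.2, 388.0, 27.6]
tcp_rot: [179.9, 0.3, -173.5]
ft_force: [0.5, -0.6, -0.1]
finger_gap: 85.3
```

carry_out([
  [[0,0,-0.01],[0,0,0],0],
  [[0,0,-0.03],[0,0,0],0],
  [[0,0,-0.03],[0,0,0],0],
  [[0,0,-0.03],[0,0,0],0],
  [[0,0,-0.03],[0,0,0],0],
  [[-0.03,0,0],[0,0,0],0],
  [[-0.03,0,0],[0,0,0],0],
])

```text
time: 21.05
tool_pos: [635.0, 395.1, 167.4]
tcp_rot: [179.9, 0.2, -173.4]
ft_force: [1.3, 0.1, -0.8]
finger_gap: 85.8
```

```bash
python3 -c "
from h import *
snap('wrist','w23');snap('side','s23');snap('side','s23');snap('wrist','w23');plan((577,387,37),186.5,20)
crop('w23',200,90,480,300,2.8,'c1');crop('s23',230,150,390,260,4.8,'c2')"
```

```text
now [634.6 394.5 165.1] [ 1.799e+02  1.000e-01 -1.735e+02] t 21.25 gap 85.5 F [ 0.2  0.6 -0.9] n 8
[[0.0073, -0.0001, 0.016], [0.0, 0.0, 0.0], 0]
[[0.0073, -0.0001, 0.016], [0.0, 0.0, 0.0], 0]
[[0.0073, -0.0001, 0.016], [0.0, 0.0, 0.0], 0]
[[0.0073, -0.0001, 0.016], [0.0, 0.0, 0.0], 0]
[[0.0073, -0.0001, 0.016], [0.0, 0.0, 0.0], 0]
[[0.0073, -0.0001, 0.016], [0.0, 0.0, 0.0], 0]
[[0.0073, -0.0001, 0.016], [0.0, 0.0, 0.0], 0]
[[0.0073, -0.0001, 0.016], [0.0, 0.0, 0.0], 0]
```

View pics/c1.png

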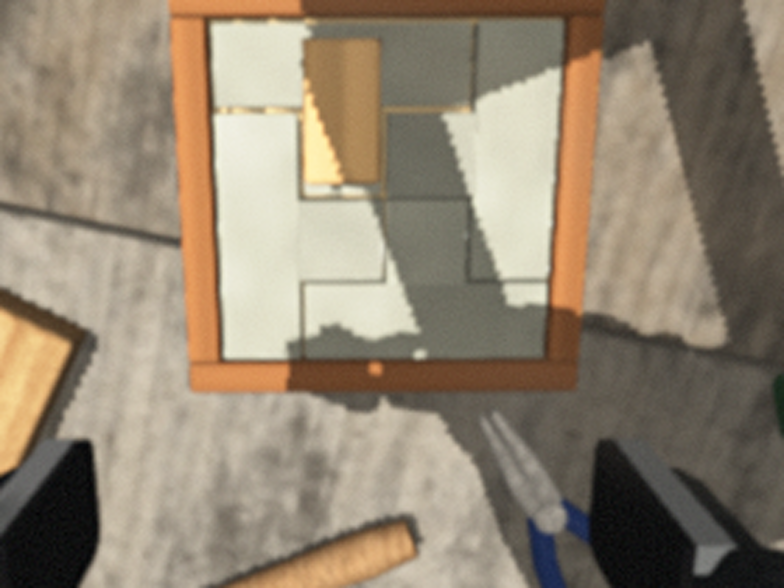

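View pics/c2.png

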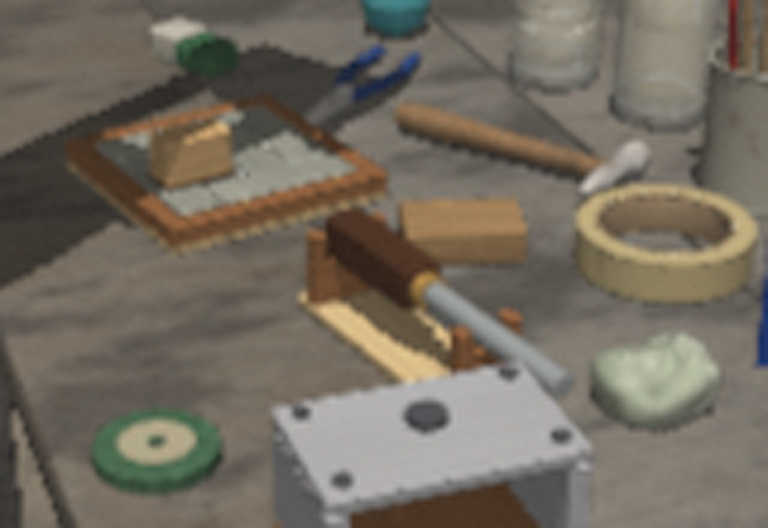

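```bash
python3 -c "
from h import *
print(r.hand_in())"
```

```text
the job is handed in; nothing more can be done
None
```

I pushed the paver out of the carrier with the rod, put the rod back in its rest, and laid the paver in the panel's gap. I handed the job in at about 21.3 s of the 58 s; no verdict was reported.

**Push and rod:** The rod tip went through the access hole without touching the wall. I pressed with about 8 N until the paver came out, and measured it lying near carrier x = 43 mm, where 29 mm counts as clear. The last side picture shows the rod seated in both forks. I let go of it within about 1 mm of where I had picked it up.

**Paver:** In the last wrist picture it lies in the gap the right way round, with thin seams all round, and it looks level with its neighbours. No contact force showed while I lowered it. At release the tool height put it on the gap's floor or under 1 mm above it. The final fit was judged by eye from that picture and not measured again.

**Bystanders and gripper:** I saw no bystander out of place in the pictures, though I did not measure them at the end. The dark stone was not in the last close-ups, so I did not check it there. The gripper was open and clear of everything, about 165 mm up.

**Disagreement:** My estimates of where to set the paver down differed by up to 2 mm, because the wrist camera's height read about 3 mm off. I settled it by looking at the seams directly just above the gap and shifting the paver about 1 mm before lowering it.

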